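Make up the lucky-dip tub: load the counters, stir the beads, close and clip

ROBOT

A 7-joint arm with a two-finger parallel gripper is mounted at the origin on a cart in front of the work surface, level with it; the furniture and walls round the work are solid. World frame = base frame: x ahead of the robot, y to its left, z up, the work surface at z = 0. Lengths are in m, angles in rad, forces in N, time in s.
With the tool pointing down it reaches from about 0.35 to 0.9 m from the base axis. Payload 19.9 kg.
Tool frame: the origin (TCP) lies at the very end of the fingers, on their centre line; the grasp point (between the pads) lies 19 mm behind it (grasp_offset is the distance from the TCP to the grasp point, in m); z points along the fingers, y is the line along which they close (so a half turn about z gives the same grasp; the last joint's range is limited). The gripper opens to 85 mm and grips with 20 to 120 N. Pads are 22 mm wide; open, the fingers measure 114 mm over their backs; the gripper's body (76 mm by 85 mm) begins 54 mm behind the grasp point. The pads swing forward as they close: fully open they stand 13 mm farther back than shut.
Start: joints at [1.069, 0.417, -0.01, 1.614, 0.005, 1.111, -0.053], TCP at [0.278, -0.56, 0.2] pointing down, gripper open.
Joint ranges: [-2.81, 2.81], [-0.39, 2.02], [-1.27, 1.25], [0.06, 2.57], [-1.19, 4.33], [0.19, 2], [-2.82, 2.82]. Speed limits (rad/s): [1.89, 1.89, 2.39, 2.39, 3.01, 3.01, 3.01].

INTERFACE

Orientations are given as a rotation vector (axis times angle).
In Python, from workcell import * gives the robot as it stands.
- The arm moves only by the tool servo_tool, never from a script. Its argument "deltas" is a list of rows, each an object of numbers: "tx", "ty", "tz": the shift along the tool's x, y, z in m; "rx", "ry", "rz": the turn, a rotation vector about the tool's x, y, z in degrees; "jaw": the opening, from 0 (shut) to 1 (fully open). In form: [{"tx": .., "ty": .., "tz": .., "rx": .., "ry": .., "rz": .., "jaw": ..}, ...]. A call has 1 to 12 rows; each row shifts and turns the commanded pose from where the row before left it, along the tool's axes as they then stand; what a row does not reach is not made up. A row lasts 1/8 s, in which the tool goes at most 62.5 mm and 10.7 degrees, less where a joint would pass 70% of its speed; a pose out of reach is approached as far as the arm can. A call with a gripper value outside its range is refused whole. The fingers move at their own pace and stop on an object; "grip_force" is the grip in N (left out, the last holds). Time passes only in rows, so rows that do not move let the fingers close. It gives the time, the measured TCP pose, the force, the opening and the grip force at its end, in the units of the state.
- state(): the state, without advancing time (a new reading comes with each control period).
- capture(name): name is "scene" or "top"; returns a dict with "image" (480x640x3 uint8, red, green, blue), "K" (3x3 intrinsics, pixels), "R" (3x3) and "t" (3): a world point X has camera coordinates R X + t. Camera axes: x right, y down, z forward; pixel columns grow to the right and rows downward; lengths in m; the calibration is good to about 2 mm. A picture is of the moment at which its call begins. There is no depth.
- job_done(): hands the job in; it is judged then, once.
Trained networks look in a picture, given as the dict that the camera call returned (one of the last four; its "shot" number tells which), for a name from the list of things; names that differ only in an ending like _2 or _b are one class to them, and where a whole thing is asked for, a point or a joint stands for the part that bears it (a point fixed in the world has none). Each returns a list of dicts, best first, with "p" (0 to 1); they miss things now and then, are a little off and sometimes report something else, mostly with a low value. They report only what shows in the picture. A call takes as long as a camera call.
- boxes_of(target, picture): "location" ([x, y, z] in m, in world coordinates, good to about 4 mm: the middle of the surface that is visible of it).
- pinpoint(target, picture): "location" ([x, y, z] in m, in world coordinates, good to about 4 mm: a listed point, or the origin of a listed thing).
The state is a dict: "time": time; "joint_pos": joint angles; "dq": joint speeds; "joint_efforts": joint torques, N m; "position": TCP position; "orientation": TCP orientation; "wrist_force": force on the tool from outside, world axes, zero at the start; "wrist_torque": the same for the moment, N m; "gripper_width": finger opening in m; "grasp_force": force on a finger pad.
Only numpy, scipy, OpenCV 4.12 (cv2) and the standard library are available. Lean on these libraries where they do the work, as an engineer would, in place of code of your own. Each camera call takes 0.05 s, during which the arm holds its last target. There are 200 camera calls.

TASK

Make up the tub for the chance lesson's draw: put every white counter that lies on the table into the tub with the wooden beads, then stir them right round with the wooden stick until no bead is left lying where it lay, every one shifted by at least half its width, so that the draw is fair. Stand the stick back in the slot of its stand, shut the lid fully, then swing the clip up over the lid's rim; leave the other things on the table alone.

Things in the scene. Friction and masses are not known exactly. Their poses are not given: they have to be found in the camera images.
- tub: Round white plastic tub, fixed to the table, 65 mm high. Inside: radius 77 mm at the floor (6 mm above the table), 81 mm at the rim; outside radius 90 mm at the rim. Origin: centre of its underside. The lid hinge is on its own +x side, the clip on its -x side.
- lid (a joint): Hinge of the tub's grey lid, rad: 0 shut, 1.57 upright, 1.9 fully back. Stiff: it stays wherever it is left; about 2 N at its edge move it. Hinge axis along the tub's y, through tub x +94, z +66 mm. Shut, the lid is a flat disc of radius 90 mm over the tub, z 66 to 75 mm, with a 2 mm boss of radius 62 mm on top.
- clip (a joint): Hinge of the clip that swings up over the lid's rim, rad: 0 shut (upright, hook over the rim), larger = leaning out from the tub, 1.3 at most. It stays where it is left; about 1 N along its tip's arc moves it. Axis along the tub's y, through tub x -93, z +20 mm. A plate 34 mm wide, 5 mm thick, 60 mm long; upright, its outer face is at tub x -97 (ridge near the tip: -100), its top at z 80 mm.
- stick: Flat wooden stirring stick, 150 x 16 x 8 mm, standing upright in the stand at the start, its top about 158 mm above the table. Origin: mid-length, on one broad face; length along its own y, 16 mm width along its x, 8 mm thickness along +z.
- stick_end_a (a point): Upper end of the stick at the start (stick y +73 mm, mid-thickness, 2 mm short of the tip).
- stick_end_b (a point): Lower end of the stick at the start (stick y -73 mm).
- stand_slot (a point): Middle of the mouth of the stick's slot, on top of a fixed wooden stand for sticks and brushes: a block 62 x 92 x 50 mm (its x, y, z), this point at the middle of its top. Slot: 26 mm along x, 14 mm along y, edges chamfered by 3 mm, 42 mm deep (floor 8 mm above the table). Two small round holes 30 mm either side of it stay empty.
- counter0: Flat round white plastic counter, 24 mm across, 8 mm thick, 10 g, lying flat on the table; may be absent. Origin: centre of its underside.
- counter1: Flat round white plastic counter, 24 mm across, 8 mm thick, 10 g, lying flat on the table; may be absent. Origin: centre of its underside.
- counter2: Flat round white plastic counter, 24 mm across, 8 mm thick, 10 g, lying flat on the table; may be absent. Origin: centre of its underside.
- counter3: Flat round white plastic counter, 24 mm across, 8 mm thick, 10 g, lying flat on the table; may be absent. Origin: centre of its underside.
- counter4: Flat round white plastic counter, 24 mm across, 8 mm thick, 10 g, lying flat on the table; may be absent. Origin: centre of its underside.
- bead0: One of nine wooden craft beads in the tub, a barrel 22 mm across and 19 mm high, 12 g, standing on the tub's floor. Origin: centre of one flat end.
- bead1: One of nine wooden craft beads in the tub, a barrel 22 mm across and 19 mm high, 12 g, standing on the tub's floor. Origin: centre of one flat end.
- bead2: One of nine wooden craft beads in the tub, a barrel 22 mm across and 19 mm high, 12 g, standing on the tub's floor. Origin: centre of one flat end.
- bead3: One of nine wooden craft beads in the tub, a barrel 22 mm across and 19 mm high, 12 g, standing on the tub's floor. Origin: centre of one flat end.
- bead4: One of nine wooden craft beads in the tub, a barrel 22 mm across and 19 mm high, 12 g, standing on the tub's floor. Origin: centre of one flat end.
- bead5: One of nine wooden craft beads in the tub, a barrel 22 mm across and 19 mm high, 12 g, standing on the tub's floor. Origin: centre of one flat end.
- bead6: One of nine wooden craft beads in the tub, a barrel 22 mm across and 19 mm high, 12 g, standing on the tub's floor. Origin: centre of one flat end.
- bead7: One of nine wooden craft beads in the tub, a barrel 22 mm across and 19 mm high, 12 g, standing on the tub's floor. Origin: centre of one flat end.
- bead8: One of nine wooden craft beads in the tub, a barrel 22 mm across and 19 mm high, 12 g, standing on the tub's floor. Origin: centre of one flat end.
- dye_bottle: Bystander: small upright dye bottle, 26 mm across, 73 mm tall. Origin under its centre. Leave it alone.
- mica_jar: Bystander: small round powder jar, 42 mm across, 34 mm high. Origin under its centre. Leave it alone.
- soap: Bystander: cast soap in the shape of a rose, 46 mm across, 21 mm high. Origin under its centre. Leave it alone.

How it is judged:
On the way, in this order (a step that is already met when the one before it is completed fails the run):
1. every counter present lies in the tub, let go (horizontal distance between each of counter0, counter1, counter2, counter3, counter4 and tub below 0.085 m and height (world z) of each of counter0, counter1, counter2, counter3, counter4 below 0.062 m and contact force between the fingers and counter0 below 0.3 N and contact force between the fingers and counter1 below 0.3 N and contact force between the fingers and counter2 below 0.3 N and contact force between the fingers and counter3 below 0.3 N and contact force between the fingers and counter4 below 0.3 N), for 0.2 s.
2. with an end of the held stick down in the tub, every bead has come to be at least 12 mm (half its width) from where it lay at the start (contact force between the fingers and stick above 2 N and ((horizontal distance between stick_end_a and tub below 0.078 m and height (world z) of stick_end_a below 0.045 m) or (horizontal distance between stick_end_b and tub below 0.078 m and height (world z) of stick_end_b below 0.045 m)) and distance of each of bead0, bead1, bead2, bead3, bead4, bead5, bead6, bead7, bead8 from where it was at the start of the episode above 0.012 m), for 0.1 s.
3. the lid is shut while the clip is still out (value of joint lid below 0.06 rad and value of joint clip above 0.3 rad), for 0.1 s.
At the end, for the whole second after the job is handed in: All counters present and all nine beads lie in the tub, the lid is shut (under 0.06 rad), the clip is up (under 0.12 rad), and the stick stands still in the slot of its stand, down in the slot and within 0.3 rad of upright (horizontal distance between each of counter0, counter1, counter2, counter3, counter4, bead0, bead1, bead2, bead3, bead4, bead5, bead6, bead7, bead8 and tub below 0.085 m and height (world z) of each of counter0, counter1, counter2, counter3, counter4, bead0, bead1, bead2, bead3, bead4, bead5, bead6, bead7, bead8 below 0.062 m and value of joint lid below 0.06 rad and value of joint clip below 0.12 rad and horizontal distance between stick and stand_slot below 0.025 m and height (world z) of stick below 0.1 m and (angle between stick's own y axis and vertical below 0.3 rad or angle between stick's own y axis and vertical above 2.84 rad) and linear speed of stick below 0.02 m/s); the robot touches nothing.
It fails at once if the dye bottle is shifted more than 30 mm or tipped over (distance of dye_bottle from where it was at the start of the episode above 0.03 m or angle between dye_bottle's own z axis and vertical above 0.5 rad).
It fails at once if the powder jar is shifted more than 30 mm or tipped over (distance of mica_jar from where it was at the start of the episode above 0.03 m or angle between mica_jar's own z axis and vertical above 0.5 rad).
It fails at once if the cast soap is shifted more than 30 mm or tipped over (distance of soap from where it was at the start of the episode above 0.03 m or angle between soap's own z axis and vertical above 0.5 rad).
Of counter0, counter1, counter2, counter3, counter4 only 3 to 5 are there at a start; the rules pass over those that are not, and their reading is None.
At some moment in a run one of counter0, counter1, counter2, counter3, counter4 may be knocked a few centimetres aside while the robot is not near it.
It also fails if it takes over 210 s, if anything falls off the work surface, if the arm or the gripper's body presses on something with over 40 N, if the wrist force passes 120 N, or if a joint passes its speed limit or range.

## Working session

There is one attempt and no reset: what is moved stays moved. The work goes in short steps, Python scripts to look and compute and a tool call to move; the robot and the scene stay as the last step left them, time stands still between calls to the robot, and variables do not carry over. Pictures are saved under pics/ and viewed, at most 14 in all, crops included, and the job is handed in when it is done.

Besides the shell and the picture viewer there is one more tool, called after "Request:" by a JSON object that holds its "name" and its "arguments". servo_tool: Moves the arm, as the interface text tells. Its arguments: {"type":"object","properties":{"deltas":{"type":"array"},"grip_force":{"type":"number"}},"required":["deltas"]}

```bash
mkdir -p pics; ls; cat > h.py <<'E'
from workcell import *
import numpy as np, cv2
from scipy.spatial.transform import Rotation as Ro
def save(c,n): cv2.imwrite('pics/'+n+'.png',cv2.cvtColor(c['image'],cv2.COLOR_RGB2BGR))
def px(c,X):
    p=c['R']@np.array(X)+np.ravel(c['t']); q=c['K']@p; return q[:2]/q[2]
def ray(c,u,v,z):
    d=np.array(c['R']).T@np.linalg.inv(c['K'])@[u,v,1]; o=-np.array(c['R']).T@np.ravel(c['t'])
    return o+d*(z-o[2])/d[2]
E
python3 - <<'E'
from h import *
s=state(); print(s)
for n in ['scene','top']:
    c=capture(n); save(c,n+'0'); print(n,c['K'].tolist(),np.round(-np.array(c['R']).T@np.ravel(c['t']),3))
    for t in ['tub','lid','clip','stick','stick_end_a','stand_slot','counter0','bead0','dye_bottle','mica_jar','soap']:
        for f in (pinpoint,boxes_of):
            r=f(t,c); print(t,f.__name__,[(np.round(q['location'],3).tolist(),round(q['p'],2)) for q in r][:12])
E
```

```text
pics
{'time': 0.0, 'joint_pos': array([ 1.06851302,  0.41799396, -0.01030208,  1.61417511,  0.00468454,
        1.11071222, -0.0529772 ]), 'dq': array([-0.00148951, -0.00115805,  0.00010306, -0.00027236,  0.00140793,
       -0.00177543,  0.0001648 ]), 'joint_efforts': array([-6.11392170e-05, -8.64449000e+01,  6.78767748e-01, -4.34895480e+01,
        1.91335834e-02,  7.53107888e-03,  5.62927198e-06]), 'position': array([ 0.27772206, -0.55946658,  0.19904743]), 'orientation': array([-3.05739548e+00, -7.17169681e-01,  5.74706523e-04]), 'wrist_force': array([ 0.30023146, -0.14032592,  0.12626334]), 'wrist_torque': array([ 0.01887616,  0.00119674, -0.00676433]), 'grasp_force': 0.0, 'gripper_width': 0.08536592008510666}
scene [[528.2082019916975, 0.0, 320.5033547991368], [0.0, 528.2082019916975, 240.46005759825363], [0.0, 0.0, 1.0]] [-0.095  0.26   0.845]
tub call [([0.517, 0.001, -0.003], 0.92), ([0.599, -0.357, -0.004], 0.33), ([0.543, -0.424, 0.002], 0.15)]
tub call [([0.521, 0.014, 0.042], 0.66)]Traceback (most recent call last):
  File "<stdin>", line 7, in <module>
ValueError: it knows: bead, counter, dye_bottle, mica_jar, soap, stand_slot, stick, stick_end, tub
```

```bash
python3 - <<'E'
from h import *
for n in ['scene','top']:
    c=capture(n); save(c,n+'1'); print(n,np.round(c['R'],2).tolist(),np.round(-np.array(c['R']).T@np.ravel(c['t']),3))
    for t in ['tub','stick','stick_end','stand_slot','counter','bead','dye_bottle','mica_jar','soap']:
        for k,f in (('pin',pinpoint),('box',boxes_of)):
          try:
            r=f(t,c); print(t,k,[(np.round(q['location'],3).tolist(),round(q['p'],2)) for q in r if q['p']>.15][:12])
          except Exception as e: print(t,k,e)
E
```

```text
scene [[-0.53, -0.85, -0.01], [-0.59, 0.37, -0.72], [0.61, -0.37, -0.7]] [-0.095  0.26   0.845]
tub pin [([0.517, 0.002, -0.0], 0.89)]
tub box []
stick pin [([0.645, -0.216, 0.084], 0.81)]
stick box [([0.64, -0.218, 0.106], 0.85)]
stick_end pin [([0.648, -0.216, 0.012], 0.91), ([0.645, -0.22, 0.152], 0.69), ([0.64, -0.225, 0.048], 0.17)]
stick_end box [([0.64, -0.215, 0.1], 0.86)]
stand_slot pin [([0.64, -0.221, 0.05], 0.94), ([0.644, -0.216, 0.081], 0.38), ([0.647, -0.215, 0.012], 0.23)]
stand_slot box [([0.62, -0.206, 0.044], 0.91)]
counter pin [([0.536, -0.334, -0.002], 0.66), ([0.456, -0.4, 0.008], 0.55), ([0.64, -0.224, 0.051], 0.54), ([0.544, -0.422, -0.001], 0.51), ([0.599, -0.36, -0.005], 0.39)]
counter box [([0.54, -0.421, 0.006], 0.58), ([0.595, -0.358, 0.007], 0.58), ([0.535, -0.334, 0.008], 0.53), ([0.439, -0.304, 0.01], 0.53), ([0.456, -0.4, 0.01], 0.39)]
bead pin [([0.558, -0.014, 0.005], 0.67), ([0.508, -0.015, 0.009], 0.67), ([0.528, -0.048, 0.005], 0.64), ([0.506, 0.011, 0.006], 0.61), ([0.478, 0.015, 0.009], 0.6), ([0.533, 0.004, 0.004], 0.46), ([0.508, 0.042, 0.007
[... 1822 characters left out ...]
07], 0.41), ([0.506, 0.045, 0.006], 0.4)]
bead box [([0.481, -0.03, 0.026], 0.65), ([0.542, 0.002, 0.03], 0.64), ([0.558, -0.022, 0.028], 0.62), ([0.551, 0.02, 0.025], 0.55), ([0.473, 0.008, 0.024], 0.48), ([0.528, -0.047, 0.023], 0.46)]
dye_bottle pin [([0.693, -0.045, -0.003], 0.63), ([0.542, 0.006, 0.014], 0.37)]
dye_bottle box [([0.687, -0.048, 0.041], 0.52), ([0.638, -0.219, 0.116], 0.5)]
mica_jar pin [([0.404, -0.106, 0.002], 0.58), ([0.554, 0.024, 0.005], 0.34), ([0.692, -0.045, -0.001], 0.34)]
mica_jar box [([0.403, -0.105, 0.035], 0.82), ([0.637, -0.218, 0.11], 0.43), ([0.557, -0.025, 0.026], 0.35)]
soap pin [([0.366, -0.276, -0.001], 0.93)]
soap box [([0.364, -0.275, 0.016], 0.91)]
```

View pics/scene1.png

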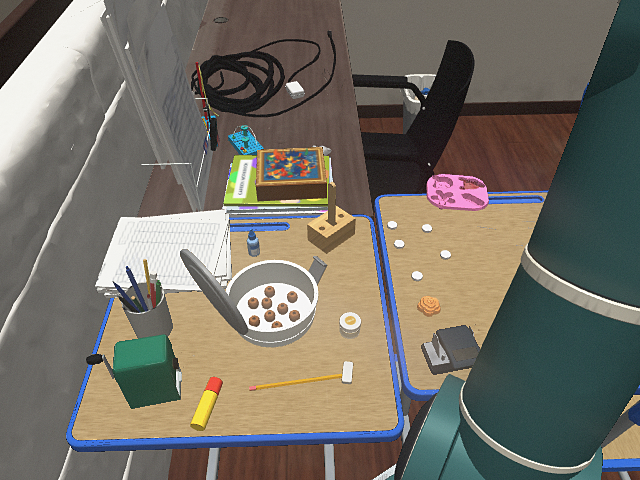

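View pics/top1.png

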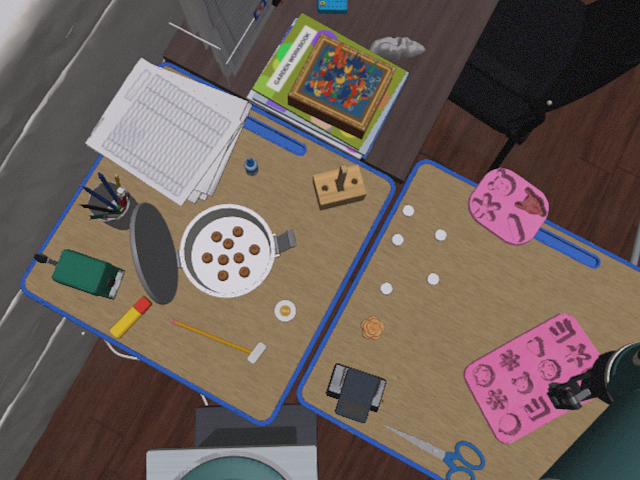

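Both views show five white counters on the right desk: top px (433,279), (398,239), (387,288), (440,235), (408,210). The tub is at top px (227,250), with its clip leaning out at (287,240). The stick is in its stand at (342,180), and the lid is open to the left at (153,253). I'll refine these by triangulation and enlarge the stand and clip.

```bash
cat >> h.py <<'E'
def tri(c1,u1,c2,u2):
    P=[c['K']@np.column_stack([c['R'],np.ravel(c['t'])]) for c in (c1,c2)]
    X=cv2.triangulatePoints(P[0],P[1],np.array(u1,float).reshape(2,1),np.array(u2,float).reshape(2,1)); return (X[:3]/X[3]).ravel()
def blob(c,X,r=14):
    u=px(c,X); x0,y0=(u-r).astype(int); im=c['image'][max(y0,0):y0+2*r,max(x0,0):x0+2*r].astype(int)
    m=((im.min(2)>170)&(im.max(2)-im.min(2)<40)).astype(np.uint8)
    n,l,st,ce=cv2.connectedComponentsWithStats(m)
    if n<2: return None,0
    k=1+np.argmax(st[1:,4]); return ce[k]+[max(x0,0),max(y0,0)],st[k,4]
E
python3 - <<'E'
from h import *
s=capture('scene');t=capture('top')
for X in [(.458,-.4),(.6,-.357),(.444,-.309),(.544,-.421),(.54,-.334)]:
    X=(*X,.008); a,na=blob(s,X);b,nb=blob(t,X)
    print(X,a,na,b,nb, None if a is None or b is None else np.round(tri(s,a,t,b),4))
for n,c,X,r,k in [('stand',t,(.642,-.22,.05),40,5),('tub',t,(.516,-.04,.06),75,4),('stand_s',s,(.642,-.22,.08),50,5)]:
    u=px(c,X).astype(int); im=c['image'][u[1]-r:u[1]+r,u[0]-r:u[0]+r]; print(n,u-r)
    cv2.imwrite(f'pics/c_{n}.png',cv2.resize(im[:,:,::-1],None,fx=k,fy=k,interpolation=2))
a=[cv2.imread(f'pics/c_{n}.png') for n in('stand','tub')]
a=[cv2.resize(x,(400,400)) for x in a]; cv2.imwrite('pics/two.png',np.hstack(a))
E
```

```text
(0.458, -0.4, 0.008) [445.28125  253.578125] 64 [432.91489362 278.46808511] 94 [ 0.4595 -0.4023  0.0034]
(0.6, -0.357, 0.008) [391.84615385 224.03846154] 52 [408.10869565 210.01086957] 92 [ 0.5999 -0.3611  0.0036]
(0.444, -0.309, 0.008) [416.79166667 274.83333333] 72 [386. 288.] 95 [ 0.4432 -0.308   0.0041]
(0.544, -0.421, 0.008) [426.60714286 227.16071429] 56 [440.38202247 234.40449438] 89 [ 0.548  -0.4231  0.0037]
(0.54, -0.334, 0.008) [398.84210526 243.03508772] 57 [397.28421053 239.01052632] 95 [ 0.5409 -0.3359  0.0033]
stand [299 145]
tub [172 175]
stand_s [281 160]
```

View pics/two.png

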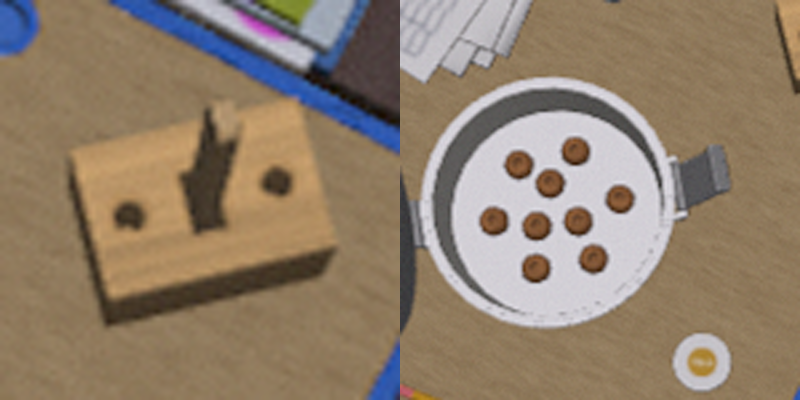

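View pics/c_stand_s.png

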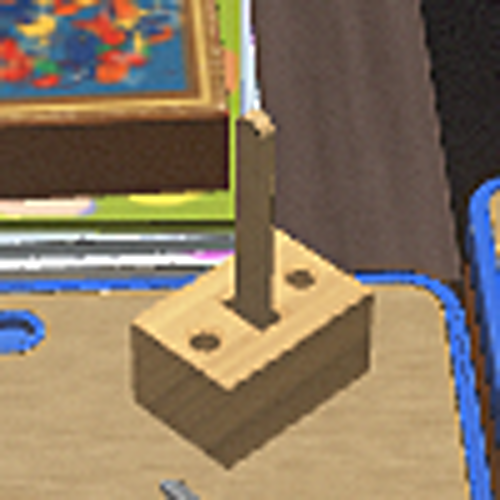

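The stand crop shows the two round holes at about (325,188) and (354,181) in the top view, with the stick top at (343,169). The tub crop shows the clip from (279,245) to (291,238) and the lid hinge near (179,258).

```bash
python3 - <<'E'
from h import *
s=capture('scene');t=capture('top')
A=tri(s,(322,228.4),t,(324.6,188)); B=tri(s,(341.2,215.6),t,(354.4,181.2)); print('holes',A,B,(A+B)/2,np.linalg.norm(A-B),np.degrees(np.arctan2(*(A-B)[:2][::-1])))
print('sticktop',tri(s,(333,184.4),t,(343.4,169)), 'by z',ray(t,343.4,169,.158),ray(s,333,184.4,.158))
P=[ray(t,278.9,245.5,.04),ray(t,291.3,238,.05),ray(t,178.8,258,.066)]; print(P)
# tub rim circle fit at z=.065 in top: white ring extreme check
for z in(.0,.065):
  for th in range(0,360,90):
    r=.09; print(z,th,px(t,(.516+r*np.cos(np.radians(th)),r*np.sin(np.radians(th)),z)).round(1))
E
```

```text
holes [ 0.63928676 -0.1917792   0.04270142] [ 0.65137282 -0.25090345  0.04375696] [ 0.64532979 -0.22134133  0.04322919] 0.060356137545532575 101.5531235828672
sticktop [ 0.64347856 -0.22126799  0.15177727] by z [ 0.64275813 -0.21934578  0.158     ] [ 0.63510732 -0.21854434  0.158     ]
[array([ 0.52814855, -0.09880475,  0.04      ]), array([ 0.54041294, -0.12316111,  0.05      ]), array([0.50468866, 0.08865511, 0.066     ])]
0.0 0 [229.7 212.1]
0.0 90 [184.6 257.4]
0.0 180 [230.2 301.5]
0.0 270 [275.2 255. ]
0.065 0 [226.  204.5]
0.065 90 [178.2 252.2]
0.065 180 [226.4 298.7]
0.065 270 [274.  249.7]
```

Request:
{"name": "servo_tool", "arguments": {"deltas": [{"rz":8.8,"jaw":0.5},{"rz":8.8,"jaw":0.5},{"rz":8.8,"jaw":0.5},{"tx":0.0453,"ty":-0.0398,"jaw":0.5},{"tx":0.0453,"ty":-0.0398,"jaw":0.5},{"tx":0.0453,"ty":-0.0398,"jaw":0.5},{"tx":0.0453,"ty":-0.0398,"jaw":0.5},{"tz":0.05},{"tz":0.05},{"tz":0.05},{}], "grip_force": 25}}

```text
$.deltas[0]: bad value
```

Request:
{"name": "servo_tool", "arguments": {"deltas": [{"tx":0,"ty":0,"tz":0,"rx":0,"ry":0,"rz":8.8,"jaw":0.5},{"tx":0,"ty":0,"tz":0,"rx":0,"ry":0,"rz":8.8,"jaw":0.5},{"tx":0,"ty":0,"tz":0,"rx":0,"ry":0,"rz":8.8,"jaw":0.5},{"tx":0.0453,"ty":-0.0398,"tz":0,"rx":0,"ry":0,"rz":0,"jaw":0.5},{"tx":0.0453,"ty":-0.0398,"tz":0,"rx":0,"ry":0,"rz":0,"jaw":0.5},{"tx":0.0453,"ty":-0.0398,"tz":0,"rx":0,"ry":0,"rz":0,"jaw":0.5},{"tx":0.0453,"ty":-0.0398,"tz":0,"rx":0,"ry":0,"rz":0,"jaw":0.5},{"tx":0,"ty":0,"tz":0.05,"rx":0,"ry":0,"rz":0,"jaw":0.5},{"tx":0,"ty":0,"tz":0.05,"rx":0,"ry":0,"rz":0,"jaw":0.5},{"tx":0,"ty":0,"tz":0.05,"rx":0,"ry":0,"rz":0,"jaw":0.5},{"tx":0,"ty":0,"tz":0,"rx":0,"ry":0,"rz":0,"jaw":0.5}], "grip_force": 25}}

```text
time: 3.62
position: [0.4574, -0.3991, 0.0469]
orientation: [-3.138, -0.0, 0.007]
wrist_force: [-0.2, 1.0, -0.2]
gripper_width: 0.0426
grasp_force: 0.0
```

Request:
{"name": "servo_tool", "arguments": {"deltas": [{"tx":0.002,"ty":0.002,"tz":0.022,"rx":0,"ry":0,"rz":0,"jaw":0.5},{"tx":0,"ty":0,"tz":0.022,"rx":0,"ry":0,"rz":0,"jaw":0.5},{"tx":0,"ty":0,"tz":0,"rx":0,"ry":0,"rz":0,"jaw":0.2},{"tx":0,"ty":0,"tz":0,"rx":0,"ry":0,"rz":0,"jaw":0.1},{"tx":0,"ty":0,"tz":0,"rx":0,"ry":0,"rz":0,"jaw":0.1},{"tx":0,"ty":0,"tz":0,"rx":0,"ry":0,"rz":0,"jaw":0.1}], "grip_force": 25}}

```text
time: 4.38
position: [0.4614, -0.4029, 0.0064]
orientation: [3.141, 0.0, 0.001]
wrist_force: [0.6, -0.2, -0.8]
gripper_width: 0.0082
grasp_force: 0.0
```

Request:
{"name": "servo_tool", "arguments": {"deltas": [{"tx":0,"ty":0,"tz":-0.05,"rx":0,"ry":0,"rz":0,"jaw":0.5},{"tx":0,"ty":0,"tz":0,"rx":0,"ry":0,"rz":0,"jaw":0.5},{"tx":0,"ty":0,"tz":0,"rx":0,"ry":0,"rz":0,"jaw":0.5},{"tx":0,"ty":0,"tz":0,"rx":0,"ry":0,"rz":0,"jaw":0.5}]}}

```text
time: 4.88
position: [0.4607, -0.4022, 0.0548]
orientation: [-3.141, -0.0, 0.002]
wrist_force: [0.2, 0.3, -0.0]
gripper_width: 0.0429
grasp_force: 0.0
```

```bash
python3 - <<'E'
from h import *
st=state(); print(st['position'],st['gripper_width'])
s=capture('scene');t=capture('top'); save(t,'top2')
for X in [(.458,-.4),(.6,-.357),(.444,-.309),(.544,-.421),(.54,-.334)]:
    X=(*X,.008); a,na=blob(s,X);b,nb=blob(t,X)
    print(a,na,b,nb)
for n,c in(('s',s),('t',t)):
  print(n,[(np.round(q['location'],3).tolist(),round(q['p'],2)) for q in pinpoint('counter',c)])
im=np.hstack([c['image'][int(v)-50:int(v)+50,int(u)-50:int(u)+50] for c in(s,t) for u,v in [px(c,(.46,-.402,.02))]])
cv2.imwrite('pics/c2.png',cv2.resize(im[:,:,::-1],None,fx=4,fy=4))
E
```

```text
[ 0.46068708 -0.40222101  0.05484748] 0.04285370907739096
[445.28125  253.578125] 64 [430.94117647 280.14705882] 34
[391.84615385 224.03846154] 52 [408.09473684 210.06315789] 95
[416.79166667 274.83333333] 72 [386.14705882 287.99019608] 102
[426.60714286 227.16071429] 56 [440.26804124 234.44329897] 97
[398.84210526 243.03508772] 57 [397.3960396  239.11881188] 101
s [([0.542, -0.424, 0.0], 0.62), ([0.597, -0.36, -0.004], 0.47), ([0.537, -0.332, -0.003], 0.43), ([0.458, -0.402, 0.004], 0.41), ([0.444, -0.302, -0.0], 0.4)]
t [([0.599, -0.359, -0.002], 0.64), ([0.544, -0.424, -0.0], 0.62), ([0.45, -0.31, -0.003], 0.61), ([0.542, -0.334, -0.001], 0.48), ([0.462, -0.4, -0.0], 0.37)]
```

View pics/c2.png

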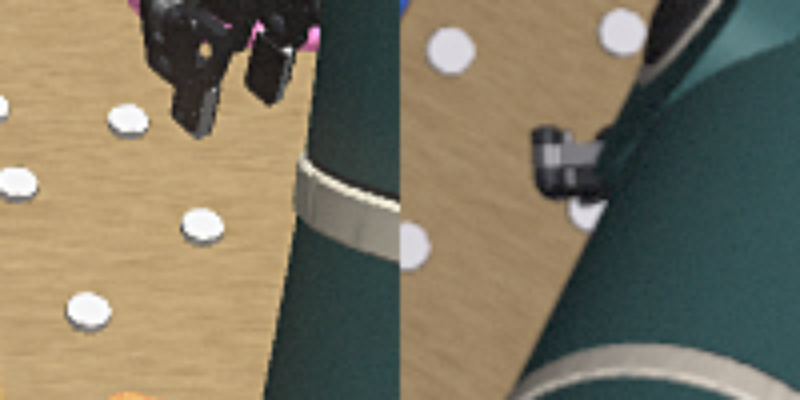

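The crop shows the counter still in place at top px (431,280), so the fingers closed just above it. I'll go lower.

Request:
{"name": "servo_tool", "arguments": {"deltas": [{"tx":0,"ty":0,"tz":0.03,"rx":0,"ry":0,"rz":0,"jaw":0.5},{"tx":0,"ty":0,"tz":0.024,"rx":0,"ry":0,"rz":0,"jaw":0.5},{"tx":0,"ty":0,"tz":0,"rx":0,"ry":0,"rz":0,"jaw":0.5},{"tx":0,"ty":0,"tz":0,"rx":0,"ry":0,"rz":0,"jaw":0.2},{"tx":0,"ty":0,"tz":0,"rx":0,"ry":0,"rz":0,"jaw":0.1},{"tx":0,"ty":0,"tz":0,"rx":0,"ry":0,"rz":0,"jaw":0.1},{"tx":0,"ty":0,"tz":0,"rx":0,"ry":0,"rz":0,"jaw":0.1}]}}

```text
time: 5.95
position: [0.4612, -0.4027, 0.002]
orientation: [3.141, 0.0, 0.001]
wrist_force: [0.3, -0.4, 0.3]
gripper_width: 0.0086
grasp_force: 0.0
```

```bash
python3 - <<'E'
from h import *
st=state(); print(st['position'],st['gripper_width'])
s=capture('scene');t=capture('top')
im=[]
for c in(s,t):
    u,v=px(c,(.46,-.402,.005)); I=c['image'].copy(); print(px(c,st['position']),u,v)
    im.append(I[int(v)-40:int(v)+40,int(u)-40:int(u)+40])
cv2.imwrite('pics/c3.png',cv2.resize(np.hstack(im)[:,:,::-1],None,fx=5,fy=5))
E
```

```text
[ 0.46123243 -0.40269634  0.00204116] 0.0085644212406565
[444.19262199 253.41436515] 444.53496385656604 252.93826922116477
[433.31777422 278.06676404] 433.3413239675239 278.5203021113233
```

View pics/c3.png

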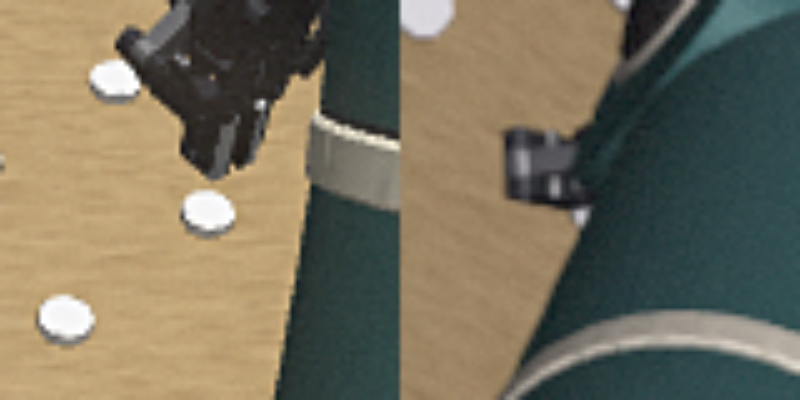

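```bash
python3 - <<'E'
from h import *
s=capture('scene');t=capture('top')
for z in (0,.01,.02,.03): print(z,ray(s,446.5,247.5,z).round(3),ray(s,449.6,246.4,z).round(3), ray(t,422,270,z).round(3))
im=[]
for c in(s,t):
    u,v=px(c,(.46,-.402,.02)); I=c['image'].copy()
    im.append(cv2.resize(I[int(v)-30:int(v)+30,int(u)-30:int(u)+30],None,fx=6.6,fy=6.6,interpolation=2)); print(int(u)-30,int(v)-30)
I=np.clip(np.hstack(im)[:,:,::-1].astype(float)*2.2,0,255)
cv2.imwrite('pics/c4.png',I)
E
```

```text
0 [ 0.474 -0.421  0.   ] [ 0.473 -0.429  0.   ] [ 0.478 -0.382  0.   ]
0.01 [ 0.467 -0.413  0.01 ] [ 0.466 -0.421  0.01 ] [ 0.477 -0.38   0.01 ]
0.02 [ 0.461 -0.405  0.02 ] [ 0.46  -0.413  0.02 ] [ 0.476 -0.377  0.02 ]
0.03 [ 0.454 -0.397  0.03 ] [ 0.453 -0.405  0.03 ] [ 0.474 -0.375  0.03 ]
415 218
405 247[ WARN:0@0.752] global loadsave.cpp:1063 imwrite_ Unsupported depth image for selected encoder is fallbacked to CV_8U.
```

View pics/c4.png

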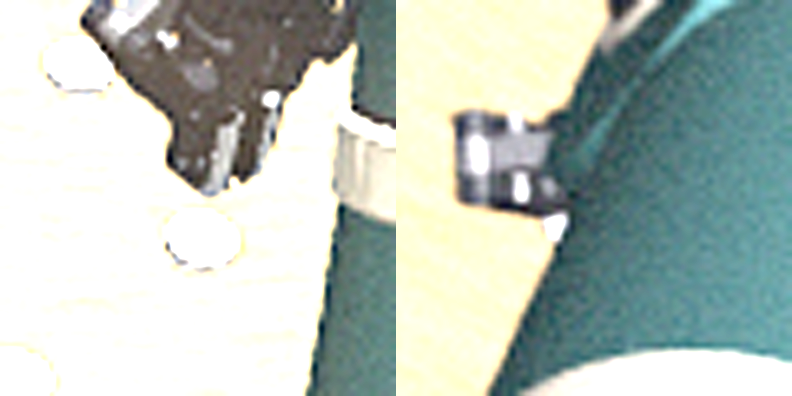

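Seen from the scene camera, the fingertips at px (449,247) fit a height of about 20 mm, although the reported TCP is at 2 mm. I'll test this by probing down gently.

Request:
{"name": "servo_tool", "arguments": {"deltas": [{"tx":0,"ty":0,"tz":0.002,"rx":0,"ry":0,"rz":0,"jaw":0.5},{"tx":0,"ty":0,"tz":0.001,"rx":0,"ry":0,"rz":0,"jaw":0.5},{"tx":0,"ty":0,"tz":0.001,"rx":0,"ry":0,"rz":0,"jaw":0.5},{"tx":0,"ty":0,"tz":0,"rx":0,"ry":0,"rz":0,"jaw":0.5}]}}

```text
time: 6.65
position: [0.4611, -0.4025, -0.0025]
orientation: [-3.141, -0.0, 0.0]
wrist_force: [-0.9, 0.5, -0.1]
gripper_width: 0.0429
grasp_force: 0.0
```

Request:
{"name": "servo_tool", "arguments": {"deltas": [{"tx":0,"ty":0,"tz":0.003,"rx":0,"ry":0,"rz":0,"jaw":0.5},{"tx":0,"ty":0,"tz":0.003,"rx":0,"ry":0,"rz":0,"jaw":0.5},{"tx":0,"ty":0,"tz":0.002,"rx":0,"ry":0,"rz":0,"jaw":0.5},{"tx":0,"ty":0,"tz":0,"rx":0,"ry":0,"rz":0,"jaw":0.5}]}}

```text
time: 7.15
position: [0.461, -0.4025, -0.0106]
orientation: [-3.141, -0.0, 0.001]
wrist_force: [0.4, -0.2, -0.2]
gripper_width: 0.0428
grasp_force: 0.0
```

```bash
python3 - <<'E'
from h import *
st=state(); print(st['position'],st['wrist_force'])
s=capture('scene');u,v=px(s,(.46,-.402,.01))
I=s['image'][int(v)-30:int(v)+30,int(u)-30:int(u)+30]; print(int(u)-30,int(v)-30)
cv2.imwrite('pics/c5.png',np.clip(cv2.resize(I[:,:,::-1],None,fx=8,fy=8,interpolation=2).astype(float)*1.6,0,255).astype(np.uint8))
E
```

```text
[ 0.46096884 -0.40250589 -0.01057143] [ 0.37288237 -0.20369521 -0.18887725]
414 221
```

View pics/c5.png

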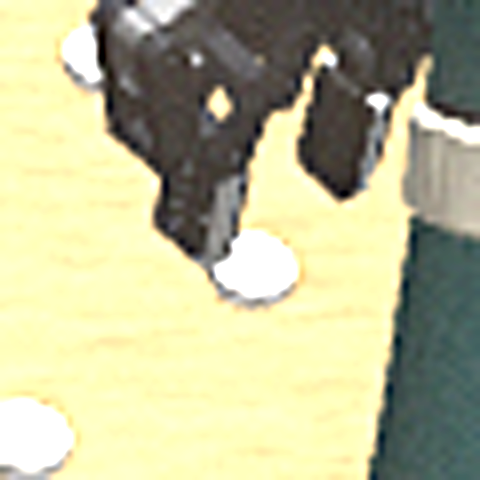

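```bash
python3 - <<'E'
from h import *
s=capture('scene')
for u in((440,254.1),(457.1,245.6)):
  for z in(0,.005,.01,.015,.02): print(u,z,ray(s,*u,z).round(4))
print([ray(s,445.9,254.1,.008)])
E
```

```text
(440, 254.1) 0 [ 0.4659 -0.395   0.    ]
(440, 254.1) 0.005 [ 0.4626 -0.3911  0.005 ]
(440, 254.1) 0.01 [ 0.4593 -0.3872  0.01  ]
(440, 254.1) 0.015 [ 0.456  -0.3834  0.015 ]
(440, 254.1) 0.02 [ 0.4526 -0.3795  0.02  ]
(457.1, 245.6) 0 [ 0.4659 -0.4455  0.    ]
(457.1, 245.6) 0.005 [ 0.4626 -0.4413  0.005 ]
(457.1, 245.6) 0.01 [ 0.4592 -0.4372  0.01  ]
(457.1, 245.6) 0.015 [ 0.4559 -0.433   0.015 ]
(457.1, 245.6) 0.02 [ 0.4526 -0.4288  0.02  ]
[array([ 0.45369079, -0.39978204,  0.008     ])]
```

Request:
{"name": "servo_tool", "arguments": {"deltas": [{"tx":0,"ty":0,"tz":0.003,"rx":0,"ry":0,"rz":0,"jaw":0.5},{"tx":0,"ty":0,"tz":0.002,"rx":0,"ry":0,"rz":0,"jaw":0.5},{"tx":0,"ty":0,"tz":0,"rx":0,"ry":0,"rz":0,"jaw":0.5}]}}

```text
time: 7.62
position: [0.461, -0.4025, -0.0156]
orientation: [-3.141, 0.0, 0.001]
wrist_force: [-0.1, 0.1, 0.0]
gripper_width: 0.0427
grasp_force: 0.0
```

```bash
python3 - <<'E'
from h import *
st=state(); print(st['position'],st['wrist_force'],st['joint_pos'])
s=capture('scene');t=capture('top')
im=[]
for c in(s,t):
    u,v=px(c,(.46,-.402,.02)); u,v=int(u),int(v)
    im.append(cv2.resize(c['image'][v-30:v+30,u-30:u+30],None,fx=6.6,fy=6.6,interpolation=2)); print(u-30,v-30)
cv2.imwrite('pics/c6.png',np.clip(np.hstack(im)[:,:,::-1].astype(float)*1.6,0,255).astype(np.uint8))
E
```

```text
[ 0.46095996 -0.40251342 -0.01556489] [-0.11147225  0.14736564  0.0482352 ] [ 0.6755996   0.66493571 -0.0107192   1.77897874  0.01029965  0.69813871
 -0.91156493]
415 218
405 247
```

View pics/c6.png

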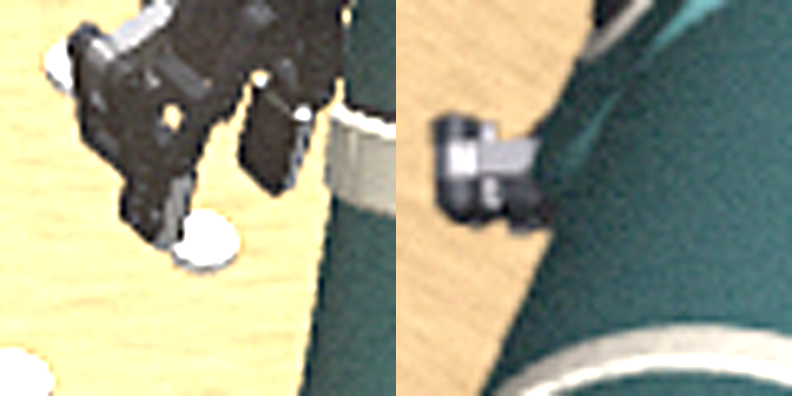

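Request:
{"name": "servo_tool", "arguments": {"deltas": [{"tx":0,"ty":0,"tz":0.003,"rx":0,"ry":0,"rz":0,"jaw":0.5},{"tx":0,"ty":0,"tz":0.003,"rx":0,"ry":0,"rz":0,"jaw":0.5},{"tx":0,"ty":0,"tz":0,"rx":0,"ry":0,"rz":0,"jaw":0.5}]}}

```text
time: 8.1
position: [0.4609, -0.4024, -0.0217]
orientation: [-3.141, -0.0, 0.001]
wrist_force: [0.2, 0.3, -0.3]
gripper_width: 0.0425
grasp_force: 0.0
```

Request:
{"name": "servo_tool", "arguments": {"deltas": [{"tx":0,"ty":0,"tz":0.003,"rx":0,"ry":0,"rz":0,"jaw":0.5},{"tx":0,"ty":0,"tz":0.002,"rx":0,"ry":0,"rz":0,"jaw":0.5},{"tx":0,"ty":0,"tz":0,"rx":0,"ry":0,"rz":0,"jaw":0.5}]}}

```text
time: 8.48
position: [0.461, -0.4025, -0.0266]
orientation: [-3.141, -0.0, 0.001]
wrist_force: [-0.4, 1.0, 0.0]
gripper_width: 0.0429
grasp_force: 0.0
```

```bash
python3 - <<'E'
from h import *
st=state(); print(st['position'],st['wrist_force'])
s=capture('scene')
u,v=map(int,px(s,(.46,-.402,.02)))
I=s['image'][v-30:v+30,u-30:u+30]; save(s,'s7')
cv2.imwrite('pics/c7.png',np.clip(cv2.resize(I,None,fx=9,fy=9,interpolation=2)[:,:,::-1].astype(float)*1.6,0,255).astype(np.uint8)); print(u-30,v-30)
E
```

```text
[ 0.46099864 -0.40249611 -0.02655034] [-0.4028834   1.03596782  0.0394726 ]
415 218
```

View pics/c7.png

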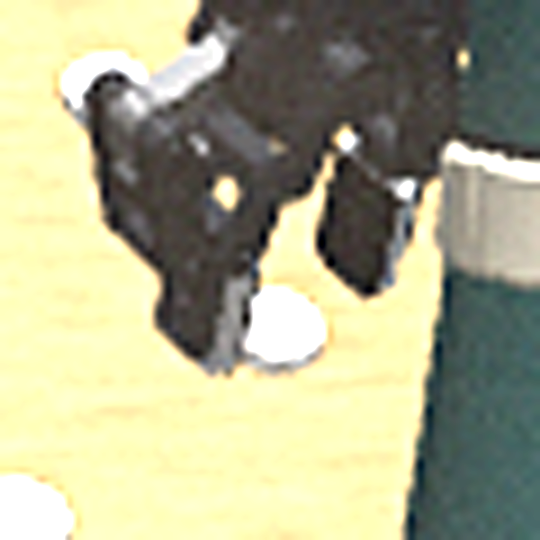

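The picture now shows the fingers straddling the counter, with tips at px (439,259) and (456,250) and the counter between them. The reported height is off by roughly 30 mm, so I'll lower further and close.

Request:
{"name": "servo_tool", "arguments": {"deltas": [{"tx":0,"ty":0,"tz":0.003,"rx":0,"ry":0,"rz":0,"jaw":0.5},{"tx":0,"ty":0,"tz":0.002,"rx":0,"ry":0,"rz":0,"jaw":0.5},{"tx":0,"ty":0,"tz":0,"rx":0,"ry":0,"rz":0,"jaw":0.4},{"tx":0,"ty":0,"tz":0,"rx":0,"ry":0,"rz":0,"jaw":0.15},{"tx":0,"ty":0,"tz":0,"rx":0,"ry":0,"rz":0,"jaw":0.15},{"tx":0,"ty":0,"tz":0,"rx":0,"ry":0,"rz":0,"jaw":0.15},{"tx":0,"ty":0,"tz":0,"rx":0,"ry":0,"rz":0,"jaw":0.15}]}}

```text
time: 9.4
position: [0.4611, -0.4026, -0.0312]
orientation: [-3.142, 0.0, -0.0]
wrist_force: [0.3, 0.8, 2.5]
gripper_width: 0.0221
grasp_force: 24.6
```

Request:
{"name": "servo_tool", "arguments": {"deltas": [{"tx":0,"ty":0,"tz":-0.02,"rx":0,"ry":0,"rz":0,"jaw":0.15},{"tx":0,"ty":0,"tz":-0.04,"rx":0,"ry":0,"rz":0,"jaw":0.15},{"tx":0,"ty":0,"tz":-0.05,"rx":0,"ry":0,"rz":0,"jaw":0.15},{"tx":0,"ty":-0.03,"tz":-0.03,"rx":0,"ry":0,"rz":0,"jaw":0.15},{"tx":0,"ty":-0.05,"tz":0,"rx":0,"ry":0,"rz":0,"jaw":0.15},{"tx":0.01,"ty":-0.05,"tz":0,"rx":0,"ry":0,"rz":0,"jaw":0.15},{"tx":0.01,"ty":-0.05,"tz":0,"rx":0,"ry":0,"rz":0,"jaw":0.15},{"tx":0.01,"ty":-0.05,"tz":0,"rx":0,"ry":0,"rz":0,"jaw":0.15},{"tx":0.01,"ty":-0.05,"tz":0,"rx":0,"ry":0,"rz":0,"jaw":0.15},{"tx":0.01,"ty":-0.04,"tz":0,"rx":0,"ry":0,"rz":0,"jaw":0.15},{"tx":0,"ty":0,"tz":0,"rx":0,"ry":0,"rz":0,"jaw":0.15}]}}

```text
time: 10.78
position: [0.512, -0.0794, 0.11]
orientation: [-3.141, -0.008, -0.002]
wrist_force: [0.4, 0.5, 0.1]
gripper_width: 0.0222
grasp_force: 24.6
```

```bash
python3 - <<'E'
from h import *
st=state(); print(st['position'],st['wrist_force'],st['gripper_width'],st['grasp_force'])
s=capture('scene');t=capture('top')
print('c7',ray(s,439.2,259.1,.008),ray(s,456.1,250.4,.008))
im=[]
for c in(s,t):
    u,v=map(int,px(c,st['position']+[0,0,.03])); 
    im.append(cv2.resize(c['image'][v-50:v+50,u-50:u+50],None,fx=4,fy=4,interpolation=2)); print(u-50,v-50)
cv2.imwrite('pics/c8.png',np.clip(np.hstack(im)[:,:,::-1].astype(float)*1.5,0,255).astype(np.uint8))
for c in(s,t): print([(np.round(q['location'],3).tolist(),round(q['p'],2)) for q in pinpoint('counter',c)])
E
```

```text
[ 0.51195507 -0.07944852  0.10996463] [0.40384299 0.48714046 0.13696166] 0.022174682166262658 24.609109461307526
c7 [ 0.44987934 -0.37717556  0.008     ] [ 0.45037273 -0.42662277  0.008     ]
256 201
216 195
[([0.539, -0.334, 0.002], 0.56), ([0.442, -0.306, 0.003], 0.55), ([0.542, -0.425, -0.0], 0.51), ([0.599, -0.359, 0.001], 0.49), ([0.506, -0.082, 0.146], 0.43)]
[([0.601, -0.356, -0.0], 0.64), ([0.445, -0.31, -0.002], 0.54), ([0.543, -0.419, -0.002], 0.45), ([0.542, -0.337, -0.0], 0.42)]
```

View pics/c8.png

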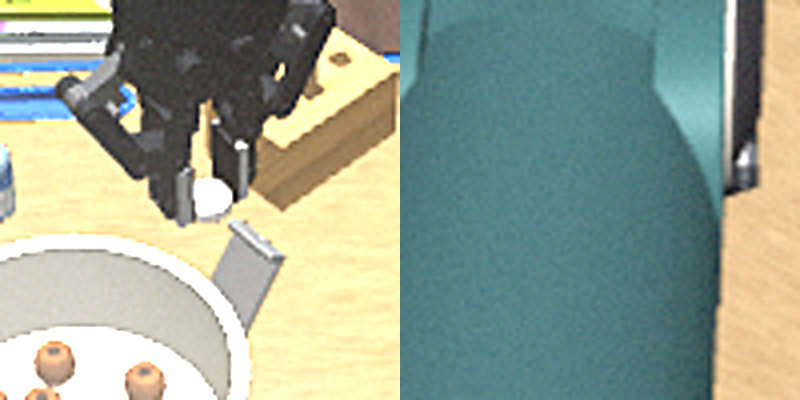

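The crop shows the counter held between the fingertips at (455,250), so the grip is good. The XY positions match, and real tip height is the reported z plus about 32 mm. I'll drop it in the tub.

Request:
{"name": "servo_tool", "arguments": {"deltas": [{"tx":0,"ty":-0.03,"tz":0,"rx":0,"ry":0,"rz":0,"jaw":0.15},{"tx":0,"ty":-0.03,"tz":0,"rx":0,"ry":0,"rz":0,"jaw":0.15},{"tx":0,"ty":0,"tz":0.04,"rx":0,"ry":0,"rz":0,"jaw":0.15},{"tx":0,"ty":0,"tz":0.04,"rx":0,"ry":0,"rz":0,"jaw":0.15},{"tx":0,"ty":0,"tz":0,"rx":0,"ry":0,"rz":0,"jaw":0.15},{"tx":0,"ty":0,"tz":0,"rx":0,"ry":0,"rz":0,"jaw":0.5},{"tx":0,"ty":0,"tz":0,"rx":0,"ry":0,"rz":0,"jaw":0.5},{"tx":0,"ty":0,"tz":-0.04,"rx":0,"ry":0,"rz":0,"jaw":0.5},{"tx":-0.01,"ty":0.04,"tz":-0.04,"rx":0,"ry":0,"rz":0,"jaw":0.5},{"tx":-0.02,"ty":0.06,"tz":0,"rx":0,"ry":0,"rz":0,"jaw":0.5},{"tx":-0.02,"ty":0.06,"tz":0,"rx":0,"ry":0,"rz":0,"jaw":0.5},{"tx":-0.02,"ty":0.06,"tz":0,"rx":0,"ry":0,"rz":0,"jaw":0.5}]}}

```text
time: 12.48
position: [0.4415, -0.2425, 0.1103]
orientation: [3.141, 0.0, 0.004]
wrist_force: [1.0, -0.1, -0.3]
gripper_width: 0.0428
grasp_force: 0.0
```

```bash
cat > look.py <<'E'
from h import *
st=state(); print(st['time'],st['position'].round(4),st['orientation'].round(3),st['gripper_width'],st['grasp_force'])
s=capture('scene');t=capture('top')
for c in(s,t): print([(np.round(q['location'],3).tolist(),round(q['p'],2)) for q in pinpoint('counter',c)])
E
python3 look.py
```

```text
12.475 [ 0.4415 -0.2425  0.1103] [3.141 0.    0.004] 0.04278742294416017 0.0
[([0.445, -0.306, 0.001], 0.62), ([0.507, -0.024, 0.03], 0.61), ([0.537, -0.334, 0.0], 0.52), ([0.544, -0.426, -0.0], 0.41)]
[([0.512, -0.025, 0.023], 0.66), ([0.603, -0.36, 0.0], 0.45)]
```

Request:
{"name": "servo_tool", "arguments": {"deltas": [{"tx":0.003,"ty":0.033,"tz":0,"rx":0,"ry":0,"rz":0,"jaw":0.5},{"tx":0,"ty":0.033,"tz":0.03,"rx":0,"ry":0,"rz":0,"jaw":0.5},{"tx":0,"ty":0,"tz":0.05,"rx":0,"ry":0,"rz":0,"jaw":0.5},{"tx":0,"ty":0,"tz":0.04,"rx":0,"ry":0,"rz":0,"jaw":0.5},{"tx":0,"ty":0,"tz":0.015,"rx":0,"ry":0,"rz":0,"jaw":0.5},{"tx":0,"ty":0,"tz":0.005,"rx":0,"ry":0,"rz":0,"jaw":0.5},{"tx":0,"ty":0,"tz":0,"rx":0,"ry":0,"rz":0,"jaw":0.5},{"tx":0,"ty":0,"tz":0,"rx":0,"ry":0,"rz":0,"jaw":0.15},{"tx":0,"ty":0,"tz":0,"rx":0,"ry":0,"rz":0,"jaw":0.15},{"tx":0,"ty":0,"tz":0,"rx":0,"ry":0,"rz":0,"jaw":0.15},{"tx":0,"ty":0,"tz":0,"rx":0,"ry":0,"rz":0,"jaw":0.15}]}}

```text
time: 14.05
position: [0.4455, -0.3068, -0.0301]
orientation: [3.141, 0.0, 0.002]
wrist_force: [-2.1, 1.6, 8.9]
gripper_width: 0.0225
grasp_force: 24.1
```

Request:
{"name": "servo_tool", "arguments": {"deltas": [{"tx":0,"ty":0,"tz":-0.02,"rx":0,"ry":0,"rz":0,"jaw":0.15},{"tx":0,"ty":0,"tz":-0.05,"rx":0,"ry":0,"rz":0,"jaw":0.15},{"tx":0.01,"ty":-0.03,"tz":-0.05,"rx":0,"ry":0,"rz":0,"jaw":0.15},{"tx":0.013,"ty":-0.055,"tz":-0.02,"rx":0,"ry":0,"rz":0,"jaw":0.15},{"tx":0.013,"ty":-0.055,"tz":0,"rx":0,"ry":0,"rz":0,"jaw":0.15},{"tx":0.013,"ty":-0.055,"tz":0,"rx":0,"ry":0,"rz":0,"jaw":0.15},{"tx":0.013,"ty":-0.055,"tz":0,"rx":0,"ry":0,"rz":0,"jaw":0.15},{"tx":0.013,"ty":-0.055,"tz":0,"rx":0,"ry":0,"rz":0,"jaw":0.15},{"tx":0,"ty":0,"tz":0.04,"rx":0,"ry":0,"rz":0,"jaw":0.15},{"tx":0,"ty":0,"tz":0.04,"rx":0,"ry":0,"rz":0,"jaw":0.15},{"tx":0,"ty":0,"tz":0,"rx":0,"ry":0,"rz":0,"jaw":0.15},{"tx":0,"ty":0,"tz":0,"rx":0,"ry":0,"rz":0,"jaw":0.15}]}}

```text
time: 15.55
position: [0.5206, -0.0015, 0.0303]
orientation: [-3.142, 0.0, -0.002]
wrist_force: [0.0, 0.5, 0.8]
gripper_width: 0.0221
grasp_force: 24.7
```

Request:
{"name": "servo_tool", "arguments": {"deltas": [{"tx":0,"ty":0,"tz":0,"rx":0,"ry":0,"rz":0,"jaw":0.5},{"tx":0,"ty":0,"tz":0,"rx":0,"ry":0,"rz":0,"jaw":0.5},{"tx":0,"ty":0,"tz":-0.04,"rx":0,"ry":0,"rz":0,"jaw":0.5},{"tx":0,"ty":0.03,"tz":-0.04,"rx":0,"ry":0,"rz":0,"jaw":0.5},{"tx":0,"ty":0.06,"tz":0,"rx":0,"ry":0,"rz":0,"jaw":0.5},{"tx":0,"ty":0.06,"tz":0,"rx":0,"ry":0,"rz":0,"jaw":0.5},{"tx":0,"ty":0.06,"tz":0,"rx":0,"ry":0,"rz":0,"jaw":0.5},{"tx":0,"ty":0.06,"tz":0,"rx":0,"ry":0,"rz":0,"jaw":0.5},{"tx":0.02,"ty":0.03,"tz":0,"rx":0,"ry":0,"rz":0,"jaw":0.5}]}}

```text
time: 16.68
position: [0.5384, -0.3057, 0.1094]
orientation: [3.14, -0.007, -0.0]
wrist_force: [0.5, 0.8, 1.2]
gripper_width: 0.0431
grasp_force: 0.0
```

```bash
python3 look.py
```

```text
16.675 [ 0.5384 -0.3057  0.1094] [ 3.14  -0.007 -0.   ] 0.04310313189703245 0.0
[([0.543, -0.424, -0.001], 0.59), ([0.506, -0.023, 0.03], 0.57), ([0.536, -0.335, 0.001], 0.56), ([0.599, -0.36, -0.006], 0.4), ([0.52, 0.003, 0.028], 0.39)]
[([0.514, 0.045, 0.007], 0.67), ([0.521, -0.005, 0.024], 0.59), ([0.512, -0.024, 0.026], 0.48)]
```

Request:
{"name": "servo_tool", "arguments": {"deltas": [{"tx":0,"ty":0.033,"tz":0.03,"rx":0,"ry":0,"rz":0,"jaw":0.5},{"tx":0,"ty":0,"tz":0.05,"rx":0,"ry":0,"rz":0,"jaw":0.5},{"tx":0,"ty":0,"tz":0.04,"rx":0,"ry":0,"rz":0,"jaw":0.5},{"tx":0,"ty":0,"tz":0.015,"rx":0,"ry":0,"rz":0,"jaw":0.5},{"tx":0,"ty":0,"tz":0.005,"rx":0,"ry":0,"rz":0,"jaw":0.5},{"tx":0,"ty":0,"tz":0,"rx":0,"ry":0,"rz":0,"jaw":0.5},{"tx":0,"ty":0,"tz":0,"rx":0,"ry":0,"rz":0,"jaw":0.15},{"tx":0,"ty":0,"tz":0,"rx":0,"ry":0,"rz":0,"jaw":0.15},{"tx":0,"ty":0,"tz":0,"rx":0,"ry":0,"rz":0,"jaw":0.15},{"tx":0,"ty":0,"tz":0,"rx":0,"ry":0,"rz":0,"jaw":0.15}]}}

```text
time: 18.12
position: [0.5405, -0.3348, -0.0299]
orientation: [3.141, -0.0, 0.002]
wrist_force: [-1.3, 1.7, 8.5]
gripper_width: 0.0221
grasp_force: 24.1
```

Request:
{"name": "servo_tool", "arguments": {"deltas": [{"tx":0,"ty":0,"tz":-0.02,"rx":0,"ry":0,"rz":0,"jaw":0.15},{"tx":0,"ty":0,"tz":-0.05,"rx":0,"ry":0,"rz":0,"jaw":0.15},{"tx":0,"ty":-0.03,"tz":-0.05,"rx":0,"ry":0,"rz":0,"jaw":0.15},{"tx":-0.01,"ty":-0.055,"tz":-0.02,"rx":0,"ry":0,"rz":0,"jaw":0.15},{"tx":0,"ty":-0.055,"tz":0,"rx":0,"ry":0,"rz":0,"jaw":0.15},{"tx":0,"ty":-0.055,"tz":0,"rx":0,"ry":0,"rz":0,"jaw":0.15},{"tx":0,"ty":-0.055,"tz":0,"rx":0,"ry":0,"rz":0,"jaw":0.15},{"tx":0,"ty":-0.055,"tz":0,"rx":0,"ry":0,"rz":0,"jaw":0.15},{"tx":0,"ty":-0.05,"tz":0,"rx":0,"ry":0,"rz":0,"jaw":0.15},{"tx":0,"ty":0,"tz":0.04,"rx":0,"ry":0,"rz":0,"jaw":0.15},{"tx":0,"ty":0,"tz":0.04,"rx":0,"ry":0,"rz":0,"jaw":0.15},{"tx":0,"ty":0,"tz":0,"rx":0,"ry":0,"rz":0,"jaw":0.15}]}}

```text
time: 19.62
position: [0.5285, 0.0204, 0.028]
orientation: [3.141, 0.0, -0.005]
wrist_force: [0.6, -0.8, 0.1]
gripper_width: 0.022
grasp_force: 24.6
```

Request:
{"name": "servo_tool", "arguments": {"deltas": [{"tx":0,"ty":0,"tz":0,"rx":0,"ry":0,"rz":0,"jaw":0.5},{"tx":0,"ty":0,"tz":0,"rx":0,"ry":0,"rz":0,"jaw":0.5},{"tx":0,"ty":0,"tz":-0.04,"rx":0,"ry":0,"rz":0,"jaw":0.5},{"tx":0,"ty":0.03,"tz":-0.04,"rx":0,"ry":0,"rz":0,"jaw":0.5},{"tx":0,"ty":0.06,"tz":0,"rx":0,"ry":0,"rz":0,"jaw":0.5},{"tx":0,"ty":0.06,"tz":0,"rx":0,"ry":0,"rz":0,"jaw":0.5},{"tx":0,"ty":0.06,"tz":0,"rx":0,"ry":0,"rz":0,"jaw":0.5},{"tx":0,"ty":0.06,"tz":0,"rx":0,"ry":0,"rz":0,"jaw":0.5},{"tx":0,"ty":0.06,"tz":0,"rx":0,"ry":0,"rz":0,"jaw":0.5},{"tx":0.01,"ty":0.06,"tz":0,"rx":0,"ry":0,"rz":0,"jaw":0.5}]}}

```text
time: 20.88
position: [0.5396, -0.3719, 0.1105]
orientation: [3.141, -0.001, 0.002]
wrist_force: [1.4, 0.4, 0.6]
gripper_width: 0.0428
grasp_force: 0.0
```

```bash
python3 look.py
```

```text
20.875 [ 0.5396 -0.3719  0.1105] [ 3.141e+00 -1.000e-03  2.000e-03] 0.042789924286000994 0.0
[([0.542, -0.424, 0.0], 0.54), ([0.52, 0.003, 0.027], 0.52), ([0.509, -0.022, 0.031], 0.49), ([0.598, -0.362, -0.001], 0.48), ([0.526, 0.025, 0.018], 0.41)]
[([0.505, 0.015, 0.006], 0.73), ([0.511, -0.021, 0.024], 0.58), ([0.52, -0.003, 0.026], 0.57), ([0.603, -0.359, -0.004], 0.49), ([0.532, 0.025, 0.017], 0.49), ([0.52, 0.005, 0.003], 0.2)]
```

Request:
{"name": "servo_tool", "arguments": {"deltas": [{"tx":0.004,"ty":0.053,"tz":0.03,"rx":0,"ry":0,"rz":0,"jaw":0.5},{"tx":0,"ty":0,"tz":0.05,"rx":0,"ry":0,"rz":0,"jaw":0.5},{"tx":0,"ty":0,"tz":0.04,"rx":0,"ry":0,"rz":0,"jaw":0.5},{"tx":0,"ty":0,"tz":0.015,"rx":0,"ry":0,"rz":0,"jaw":0.5},{"tx":0,"ty":0,"tz":0.005,"rx":0,"ry":0,"rz":0,"jaw":0.5},{"tx":0,"ty":0,"tz":0,"rx":0,"ry":0,"rz":0,"jaw":0.5},{"tx":0,"ty":0,"tz":0,"rx":0,"ry":0,"rz":0,"jaw":0.15},{"tx":0,"ty":0,"tz":0,"rx":0,"ry":0,"rz":0,"jaw":0.15},{"tx":0,"ty":0,"tz":0,"rx":0,"ry":0,"rz":0,"jaw":0.15},{"tx":0,"ty":0,"tz":0,"rx":0,"ry":0,"rz":0,"jaw":0.15}]}}

```text
time: 22.32
position: [0.5446, -0.4229, -0.0297]
orientation: [3.141, 0.0, 0.003]
wrist_force: [-0.9, 0.9, 7.7]
gripper_width: 0.0225
grasp_force: 24.1
```

Request:
{"name": "servo_tool", "arguments": {"deltas": [{"tx":0,"ty":0,"tz":-0.02,"rx":0,"ry":0,"rz":0,"jaw":0.15},{"tx":0,"ty":0,"tz":-0.05,"rx":0,"ry":0,"rz":0,"jaw":0.15},{"tx":0,"ty":-0.045,"tz":-0.04,"rx":0,"ry":0,"rz":0,"jaw":0.15},{"tx":-0.01,"ty":-0.055,"tz":-0.03,"rx":0,"ry":0,"rz":0,"jaw":0.15},{"tx":-0.01,"ty":-0.055,"tz":0,"rx":0,"ry":0,"rz":0,"jaw":0.15},{"tx":-0.01,"ty":-0.055,"tz":0,"rx":0,"ry":0,"rz":0,"jaw":0.15},{"tx":-0.01,"ty":-0.055,"tz":0,"rx":0,"ry":0,"rz":0,"jaw":0.15},{"tx":-0.01,"ty":-0.055,"tz":0,"rx":0,"ry":0,"rz":0,"jaw":0.15},{"tx":0,"ty":-0.055,"tz":0,"rx":0,"ry":0,"rz":0,"jaw":0.15},{"tx":0,"ty":-0.05,"tz":0.04,"rx":0,"ry":0,"rz":0,"jaw":0.15},{"tx":0,"ty":0,"tz":0.04,"rx":0,"ry":0,"rz":0,"jaw":0.15},{"tx":0,"ty":0,"tz":0,"rx":0,"ry":0,"rz":0,"jaw":0.15}]}}

```text
time: 23.82
position: [0.4928, 0.0006, 0.0286]
orientation: [3.141, 0.001, -0.005]
wrist_force: [-0.1, -0.6, 0.0]
gripper_width: 0.0223
grasp_force: 24.7
```

Request:
{"name": "servo_tool", "arguments": {"deltas": [{"tx":0,"ty":0,"tz":0,"rx":0,"ry":0,"rz":0,"jaw":0.5},{"tx":0,"ty":0,"tz":0,"rx":0,"ry":0,"rz":0,"jaw":0.5},{"tx":0,"ty":0,"tz":-0.04,"rx":0,"ry":0,"rz":0,"jaw":0.5},{"tx":0,"ty":0.03,"tz":-0.04,"rx":0,"ry":0,"rz":0,"jaw":0.5},{"tx":0,"ty":0.06,"tz":0,"rx":0,"ry":0,"rz":0,"jaw":0.5},{"tx":0,"ty":0.06,"tz":0,"rx":0,"ry":0,"rz":0,"jaw":0.5},{"tx":0.01,"ty":0.06,"tz":0,"rx":0,"ry":0,"rz":0,"jaw":0.5},{"tx":0.02,"ty":0.06,"tz":0,"rx":0,"ry":0,"rz":0,"jaw":0.5},{"tx":0.02,"ty":0.06,"tz":0,"rx":0,"ry":0,"rz":0,"jaw":0.5},{"tx":0.02,"ty":0.04,"tz":0,"rx":0,"ry":0,"rz":0,"jaw":0.5}]}}

```text
time: 25.08
position: [0.5633, -0.3719, 0.1107]
orientation: [3.14, -0.004, 0.002]
wrist_force: [-0.2, 0.2, 0.6]
gripper_width: 0.0424
grasp_force: 0.0
```

```bash
python3 look.py
```

```text
25.075 [ 0.5633 -0.3719  0.1107] [ 3.14e+00 -4.00e-03  2.00e-03] 0.04235701204338467 0.0
[([0.517, 0.002, 0.027], 0.61), ([0.601, -0.361, -0.006], 0.59), ([0.527, 0.023, 0.018], 0.54), ([0.508, -0.026, 0.033], 0.52), ([0.477, -0.01, 0.019], 0.43)]
[([0.512, -0.024, 0.022], 0.7), ([0.473, 0.009, 0.003], 0.68), ([0.521, -0.003, 0.025], 0.67), ([0.531, 0.023, 0.018], 0.63), ([0.478, -0.008, 0.021], 0.58)]
```

Request:
{"name": "servo_tool", "arguments": {"deltas": [{"tx":0.037,"ty":-0.009,"tz":0.02,"rx":0,"ry":0,"rz":0,"jaw":0.5},{"tx":0,"ty":0,"tz":0.05,"rx":0,"ry":0,"rz":0,"jaw":0.5},{"tx":0,"ty":0,"tz":0.045,"rx":0,"ry":0,"rz":0,"jaw":0.5},{"tx":0,"ty":0,"tz":0.02,"rx":0,"ry":0,"rz":0,"jaw":0.5},{"tx":0,"ty":0,"tz":0.005,"rx":0,"ry":0,"rz":0,"jaw":0.5},{"tx":0,"ty":0,"tz":0,"rx":0,"ry":0,"rz":0,"jaw":0.5},{"tx":0,"ty":0,"tz":0,"rx":0,"ry":0,"rz":0,"jaw":0.15},{"tx":0,"ty":0,"tz":0,"rx":0,"ry":0,"rz":0,"jaw":0.15},{"tx":0,"ty":0,"tz":0,"rx":0,"ry":0,"rz":0,"jaw":0.15},{"tx":0,"ty":0,"tz":0,"rx":0,"ry":0,"rz":0,"jaw":0.15}]}}

```text
time: 26.52
position: [0.6013, -0.3595, -0.029]
orientation: [3.141, -0.0, 0.003]
wrist_force: [-1.7, 0.8, 8.3]
gripper_width: 0.0223
grasp_force: 24.1
```

Request:
{"name": "servo_tool", "arguments": {"deltas": [{"tx":0,"ty":0,"tz":-0.02,"rx":0,"ry":0,"rz":0,"jaw":0.15},{"tx":-0.02,"ty":0,"tz":-0.05,"rx":0,"ry":0,"rz":0,"jaw":0.15},{"tx":-0.04,"ty":0,"tz":-0.04,"rx":0,"ry":0,"rz":0,"jaw":0.15},{"tx":-0.02,"ty":-0.04,"tz":-0.03,"rx":0,"ry":0,"rz":0,"jaw":0.15},{"tx":0,"ty":-0.055,"tz":0,"rx":0,"ry":0,"rz":0,"jaw":0.15},{"tx":0,"ty":-0.055,"tz":0,"rx":0,"ry":0,"rz":0,"jaw":0.15},{"tx":0,"ty":-0.055,"tz":0,"rx":0,"ry":0,"rz":0,"jaw":0.15},{"tx":0.01,"ty":-0.055,"tz":0,"rx":0,"ry":0,"rz":0,"jaw":0.15},{"tx":0.01,"ty":-0.055,"tz":0,"rx":0,"ry":0,"rz":0,"jaw":0.15},{"tx":0,"ty":-0.015,"tz":0.04,"rx":0,"ry":0,"rz":0,"jaw":0.15},{"tx":0,"ty":0,"tz":0.04,"rx":0,"ry":0,"rz":0,"jaw":0.15},{"tx":0,"ty":0,"tz":0,"rx":0,"ry":0,"rz":0,"jaw":0.15}]}}

```text
time: 28.02
position: [0.5393, -0.029, 0.0285]
orientation: [3.142, 0.001, -0.005]
wrist_force: [0.9, -0.1, -0.8]
gripper_width: 0.0218
grasp_force: 24.6
```

Request:
{"name": "servo_tool", "arguments": {"deltas": [{"tx":0,"ty":0,"tz":0,"rx":0,"ry":0,"rz":0,"jaw":0.5},{"tx":0,"ty":0,"tz":0,"rx":0,"ry":0,"rz":0,"jaw":0.5},{"tx":0,"ty":0,"tz":-0.05,"rx":0,"ry":0,"rz":0,"jaw":0.5},{"tx":0,"ty":0,"tz":-0.06,"rx":0,"ry":0,"rz":0,"jaw":0.5},{"tx":0,"ty":0.05,"tz":-0.05,"rx":0,"ry":0,"rz":0,"jaw":0.5},{"tx":0,"ty":0.05,"tz":0,"rx":0,"ry":0,"rz":-5,"jaw":0.5},{"tx":0,"ty":0,"tz":0,"rx":0,"ry":0,"rz":-6,"jaw":0.5},{"tx":0,"ty":0,"tz":0,"rx":0,"ry":0,"rz":0,"jaw":0.5}]}}

```text
time: 29.02
position: [0.5406, -0.1237, 0.1845]
orientation: [3.127, 0.299, 0.002]
wrist_force: [-0.2, 0.7, -0.5]
gripper_width: 0.0429
grasp_force: 0.0
```

```bash
cat >> look.py <<'E'
for n in('stick','stick_end','stand_slot'):
  for c in(s,t): print(n,[(np.round(q['location'],3).tolist(),round(q['p'],2)) for q in pinpoint(n,c)][:3])
print(Ro.from_rotvec(st['orientation']).as_matrix().round(3).tolist())
E
python3 look.py
```

```text
29.025 [ 0.5406 -0.1237  0.1845] [3.127e+00 2.990e-01 2.000e-03] 0.04290093012367966 0.0
[([0.522, 0.001, 0.026], 0.62), ([0.541, -0.03, 0.002], 0.46), ([0.507, -0.023, 0.03], 0.46), ([0.526, 0.023, 0.02], 0.41), ([0.554, 0.025, 0.005], 0.34)]
[([0.532, 0.021, 0.019], 0.44)]
stick [([0.646, -0.217, 0.084], 0.49)]
stick [([0.641, -0.216, 0.085], 0.48), ([0.516, 0.004, 0.004], 0.23)]
stick_end [([0.649, -0.216, 0.014], 0.78), ([0.691, -0.052, 0.001], 0.21)]
stick_end [([0.641, -0.217, 0.153], 0.51), ([0.642, -0.222, 0.015], 0.47)]
stand_slot [([0.638, -0.221, 0.05], 0.62), ([0.526, 0.024, 0.018], 0.38)]
stand_slot [([0.645, -0.221, 0.048], 0.82), ([0.551, 0.028, 0.009], 0.67)]
[[0.982, 0.189, 0.001], [0.189, -0.982, -0.0], [0.001, 0.0, -1.0]]
```

Request:
{"name": "servo_tool", "arguments": {"deltas": [{"tx":0.0276,"ty":0.0377,"tz":0,"rx":0,"ry":0,"rz":0,"jaw":0.5},{"tx":0.0275,"ty":0.0377,"tz":0,"rx":0,"ry":0,"rz":0,"jaw":0.5},{"tx":0.0275,"ty":0.0376,"tz":0,"rx":0,"ry":0,"rz":0,"jaw":0.5},{"tx":0,"ty":0,"tz":0,"rx":0,"ry":0,"rz":0,"jaw":0.5},{"tx":0,"ty":0,"tz":0.03,"rx":0,"ry":0,"rz":0,"jaw":0.5},{"tx":0,"ty":0,"tz":0.03,"rx":0,"ry":0,"rz":0,"jaw":0.5},{"tx":0,"ty":0,"tz":0.03,"rx":0,"ry":0,"rz":0,"jaw":0.5},{"tx":0,"ty":0,"tz":0.027,"rx":0,"ry":0,"rz":0,"jaw":0.5},{"tx":0,"ty":0,"tz":0,"rx":0,"ry":0,"rz":0,"jaw":0.5}]}}

```text
time: 30.65
position: [0.6417, -0.2174, 0.0646]
orientation: [-3.125, -0.302, 0.005]
wrist_force: [0.3, -0.6, 0.5]
gripper_width: 0.0427
grasp_force: 0.0
```

Request:
{"name": "servo_tool", "arguments": {"deltas": [{"tx":0,"ty":0,"tz":0,"rx":0,"ry":0,"rz":0,"jaw":0.2},{"tx":0,"ty":0,"tz":0,"rx":0,"ry":0,"rz":0,"jaw":0.02},{"tx":0,"ty":0,"tz":0,"rx":0,"ry":0,"rz":0,"jaw":0.02},{"tx":0,"ty":0,"tz":0,"rx":0,"ry":0,"rz":0,"jaw":0.02},{"tx":0,"ty":0,"tz":0,"rx":0,"ry":0,"rz":0,"jaw":0.02}], "grip_force": 80}}

```text
time: 31.28
position: [0.6439, -0.2185, 0.068]
orientation: [3.127, 0.301, 0.003]
wrist_force: [-0.7, 1.1, 6.1]
gripper_width: 0.0072
grasp_force: 78.1
```

```bash
python3 look.py
```

```text
31.275 [ 0.6439 -0.2185  0.068 ] [3.127e+00 3.010e-01 3.000e-03] 0.00719818682539586 78.05696725845337
[([0.694, -0.048, -0.001], 0.57), ([0.541, -0.031, 0.008], 0.52), ([0.52, -0.001, 0.026], 0.5), ([0.48, -0.012, 0.019], 0.49), ([0.528, 0.024, 0.018], 0.44), ([0.509, -0.022, 0.03], 0.42)]
[([0.479, -0.008, 0.02], 0.61), ([0.533, 0.023, 0.018], 0.59), ([0.511, -0.026, 0.027], 0.55), ([0.54, 0.005, 0.013], 0.55), ([0.543, -0.027, 0.004], 0.53)]
stick [([0.643, -0.213, 0.082], 0.7), ([0.56, -0.014, 0.008], 0.6)]
stick []
stick_end [([0.645, -0.217, 0.15], 0.57), ([0.646, -0.217, 0.011], 0.42)]
stick_end []
stand_slot [([0.639, -0.22, 0.049], 0.77), ([0.508, -0.024, 0.03], 0.69)]
stand_slot [([0.553, 0.024, 0.009], 0.26)]
[[0.982, 0.191, 0.002], [0.191, -0.982, -0.0], [0.002, 0.001, -1.0]]
```

Request:
{"name": "servo_tool", "arguments": {"deltas": [{"tx":0,"ty":0,"tz":-0.02,"rx":0,"ry":0,"rz":0,"jaw":0.02},{"tx":0,"ty":0,"tz":-0.02,"rx":0,"ry":0,"rz":0,"jaw":0.02},{"tx":0,"ty":0,"tz":-0.03,"rx":0,"ry":0,"rz":0,"jaw":0.02},{"tx":0,"ty":0,"tz":-0.04,"rx":0,"ry":0,"rz":0,"jaw":0.02},{"tx":0,"ty":0,"tz":0,"rx":0,"ry":0,"rz":0,"jaw":0.02},{"tx":0,"ty":0,"tz":0,"rx":0,"ry":0,"rz":0,"jaw":0.02}]}}

```text
time: 32.52
position: [0.6431, -0.2184, 0.1771]
orientation: [3.127, 0.301, 0.001]
wrist_force: [-0.1, 0.2, -0.6]
gripper_width: 0.0076
grasp_force: 77.9
```

```bash
python3 look.py; python3 - <<'E'
from h import *
s=capture('scene');t=capture('top')
for z in(.2,.22,.24): print(z,ray(t,131,250,z),ray(t,176,300,.07))
# predicted outline of lid for angles
C=np.array([.518,-.002]);ex=np.array([np.cos(np.radians(99)),np.sin(np.radians(99))])
for a in(1.5,1.6,1.7,1.8,1.9):
    p=C+ex*(.094-.184*np.cos(a)); print(a,px(t,(*p,.066+.184*np.sin(a))),px(s,(*p,.066+.184*np.sin(a))))
for th in range(0,0): pass
im=[]
for c,(u,v) in ((s,(330,170)),(t,(340,170))):
    im.append(cv2.resize(c['image'][v-60:v+60,u-60:u+60],(390,390),interpolation=2))
cv2.imwrite('pics/c9.png',np.hstack(im)[:,:,::-1])
E
```

```text
32.525 [ 0.6431 -0.2184  0.1771] [3.127e+00 3.010e-01 1.000e-03] 0.0075811425027472205 77.89021611213684
[([0.508, -0.025, 0.031], 0.64), ([0.543, -0.034, 0.003], 0.47), ([0.478, -0.012, 0.019], 0.42), ([0.527, 0.025, 0.021], 0.42), ([0.52, 0.003, 0.024], 0.42)]
[([0.52, -0.004, 0.023], 0.62), ([0.478, -0.012, 0.02], 0.49), ([0.512, -0.028, 0.025], 0.42), ([0.532, 0.022, 0.018], 0.4)]
stick [([0.473, 0.013, 0.006], 0.62), ([0.643, -0.212, 0.193], 0.51)]
stick [([0.544, 0.002, 0.012], 0.45)]
stick_end [([0.644, -0.218, 0.262], 0.73), ([0.645, -0.213, 0.122], 0.51)]
stick_end [([0.543, -0.03, 0.004], 0.26)]
stand_slot [([0.639, -0.224, 0.05], 0.56), ([0.404, -0.108, -0.0], 0.16)]
stand_slot []
[[0.982, 0.191, 0.001], [0.191, -0.982, -0.0], [0.001, 0.0, -1.0]]
0.2 [0.49912952 0.14152804 0.2       ] [0.42577074 0.09222507 0.07      ]
0.22 [0.49568047 0.13604029 0.22      ] [0.42577074 0.09222507 0.07      ]
0.24 [0.49223141 0.13055254 0.24      ] [0.42577074 0.09222507 0.07      ]
1.5 [163.07046821 239.96713695] [222.25171697 243.03459789]
1.6 [151.40969709 242.0109992 ] [212.4797427 248.1948196]
1.7 [140.05145262 244.25572608] [202.71904652 254.26214199]
1.8 [129.17312782 246.6658253 ] [193.11621602 261.17022641]
1.9 [118.94053762 249.2025758 ] [183.82108468 268.83251015]
```

View pics/c9.png

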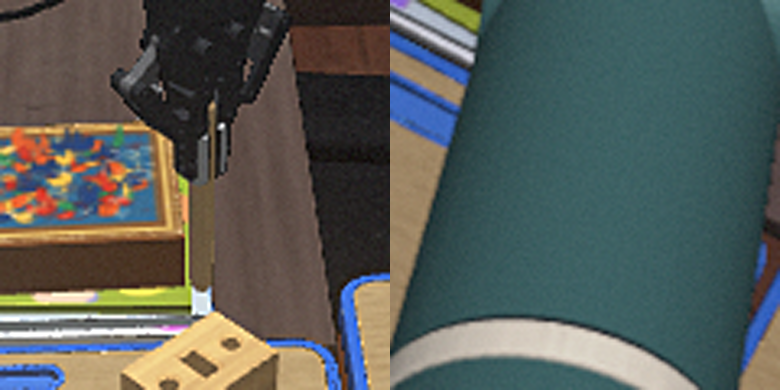

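The scene view shows the stick held vertically, its top at about (210,105) in the left half, and the empty slot visible at (200,362). Next I move over a free spot in the tub and lower it.

Request:
{"name": "servo_tool", "arguments": {"deltas": [{"tx":-0.0172,"ty":-0.0407,"tz":0,"rx":0,"ry":0,"rz":0,"jaw":0.02},{"tx":-0.0172,"ty":-0.0407,"tz":0,"rx":0,"ry":0,"rz":0,"jaw":0.02},{"tx":-0.0172,"ty":-0.0407,"tz":0,"rx":0,"ry":0,"rz":0,"jaw":0.02},{"tx":-0.0172,"ty":-0.0407,"tz":0,"rx":0,"ry":0,"rz":0,"jaw":0.02},{"tx":-0.0172,"ty":-0.0407,"tz":0,"rx":0,"ry":0,"rz":0,"jaw":0.02},{"tx":-0.0172,"ty":-0.0407,"tz":0,"rx":0,"ry":0,"rz":0,"jaw":0.02},{"tx":-0.017,"ty":-0.0404,"tz":0,"rx":0,"ry":0,"rz":0,"jaw":0.02},{"tx":0,"ty":0,"tz":0,"rx":0,"ry":0,"rz":0,"jaw":0.02},{"tx":0,"ty":0,"tz":0.04,"rx":0,"ry":0,"rz":0,"jaw":0.02},{"tx":0,"ty":0,"tz":0.03,"rx":0,"ry":0,"rz":0,"jaw":0.02},{"tx":0,"ty":0,"tz":0.03,"rx":0,"ry":0,"rz":0,"jaw":0.02},{"tx":0,"ty":0,"tz":0,"rx":0,"ry":0,"rz":0,"jaw":0.02}]}}

```text
time: 34.62
position: [0.4699, 0.0374, 0.0751]
orientation: [-3.127, -0.3, 0.005]
wrist_force: [-0.0, 0.2, -0.0]
gripper_width: 0.0075
grasp_force: 78.0
```

```bash
python3 - <<'E'
import numpy as np
def go(p,wps):
    for w in wps:
        d=np.round(np.array(w)-p,3); p=p+d; print(d.tolist(),end=' ')
    print('end',p); return p
pol=lambda r,a:(r*np.cos(np.radians(a)),r*np.sin(np.radians(a)))
p=np.array([-.0397,-.0478])
p=go(p,[pol(.056,230+30*k) for k in range(1,13)])
p=go(p,[pol(.045,230+45),pol(.033,230+90)]+[pol(.033,320+40*k) for k in range(1,10)])
p=go(p,[pol(.015,0),pol(.02,90),pol(.04,150),pol(.055,210),pol(.056,180),pol(.056,150),pol(.056,120),pol(.056,90),pol(.056,60),pol(.056,30),pol(.056,0),pol(.056,-30)])
E
```

```text
[0.03, -0.007] [0.029, 0.002] [0.024, 0.017] [0.012, 0.026] [-0.003, 0.029] [-0.016, 0.024] [-0.027, 0.012] [-0.028, -0.003] [-0.024, -0.016] [-0.012, -0.026] [0.002, -0.029] [0.017, -0.024] end [-0.0357 -0.0428]
[0.04, -0.002] [0.021, 0.024] [0.008, 0.021] [-0.008, 0.021] [-0.02, 0.011] [-0.022, -0.004] [-0.014, -0.017] [-0.0, -0.022] [0.014, -0.018] [0.022, -0.004] [0.02, 0.012] end [ 0.0253 -0.0208]
[-0.01, 0.021] [-0.015, 0.02] [-0.035, -0.0] [-0.013, -0.048] [-0.008, 0.028] [0.007, 0.028] [0.021, 0.02] [0.028, 0.008] [0.028, -0.008] [0.02, -0.02] [0.008, -0.028] [-0.008, -0.028] end [ 0.0483 -0.0278]
```

Request:
{"name": "servo_tool", "arguments": {"deltas": [{"tx":0.03,"ty":-0.007,"tz":0.003,"rx":0,"ry":0,"rz":0,"jaw":0.02},{"tx":0.029,"ty":0.002,"tz":0,"rx":0,"ry":0,"rz":0,"jaw":0.02},{"tx":0.024,"ty":0.017,"tz":0,"rx":0,"ry":0,"rz":0,"jaw":0.02},{"tx":0.012,"ty":0.026,"tz":0,"rx":0,"ry":0,"rz":0,"jaw":0.02},{"tx":-0.003,"ty":0.029,"tz":0,"rx":0,"ry":0,"rz":0,"jaw":0.02},{"tx":-0.016,"ty":0.024,"tz":0,"rx":0,"ry":0,"rz":0,"jaw":0.02},{"tx":-0.027,"ty":0.012,"tz":0,"rx":0,"ry":0,"rz":0,"jaw":0.02},{"tx":-0.028,"ty":-0.003,"tz":0,"rx":0,"ry":0,"rz":0,"jaw":0.02},{"tx":-0.024,"ty":-0.016,"tz":0,"rx":0,"ry":0,"rz":0,"jaw":0.02},{"tx":-0.012,"ty":-0.026,"tz":0,"rx":0,"ry":0,"rz":0,"jaw":0.02},{"tx":0.002,"ty":-0.029,"tz":0,"rx":0,"ry":0,"rz":0,"jaw":0.02},{"tx":0.017,"ty":-0.024,"tz":0,"rx":0,"ry":0,"rz":0,"jaw":0.02}]}}

```text
time: 36.12
position: [0.4761, 0.0343, 0.0751]
orientation: [3.127, 0.3, 0.002]
wrist_force: [0.2, -0.5, -1.6]
gripper_width: 0.0078
grasp_force: 78.4
```

Request:
{"name": "servo_tool", "arguments": {"deltas": [{"tx":0.04,"ty":-0.002,"tz":0,"rx":0,"ry":0,"rz":0,"jaw":0.02},{"tx":0.021,"ty":0.024,"tz":0,"rx":0,"ry":0,"rz":0,"jaw":0.02},{"tx":0.008,"ty":0.021,"tz":0,"rx":0,"ry":0,"rz":0,"jaw":0.02},{"tx":-0.008,"ty":0.021,"tz":0,"rx":0,"ry":0,"rz":0,"jaw":0.02},{"tx":-0.02,"ty":0.011,"tz":0,"rx":0,"ry":0,"rz":0,"jaw":0.02},{"tx":-0.022,"ty":-0.004,"tz":0,"rx":0,"ry":0,"rz":0,"jaw":0.02},{"tx":-0.014,"ty":-0.017,"tz":0,"rx":0,"ry":0,"rz":0,"jaw":0.02},{"tx":0,"ty":-0.022,"tz":0,"rx":0,"ry":0,"rz":0,"jaw":0.02},{"tx":0.014,"ty":-0.018,"tz":0,"rx":0,"ry":0,"rz":0,"jaw":0.02},{"tx":0.022,"ty":-0.004,"tz":0,"rx":0,"ry":0,"rz":0,"jaw":0.02},{"tx":0.02,"ty":0.012,"tz":0,"rx":0,"ry":0,"rz":0,"jaw":0.02}]}}

```text
time: 37.5
position: [0.5413, 0.0249, 0.0752]
orientation: [-3.127, -0.304, -0.003]
wrist_force: [-0.1, -0.7, 0.2]
gripper_width: 0.0075
grasp_force: 78.4
```

```bash
cat > beads.py <<'E'
from h import *
S=np.array([(.558,-.016),(.504,-.015),(.526,-.047),(.506,.012),(.477,.012),(.537,.004),(.507,.044),(.48,-.029),(.554,.023)])
st=state(); print(st['time'],st['position'].round(4),st['grasp_force'])
for n in('scene','top'):
    c=capture(n)
    for k in('bead','counter','stick_end'):
        r=[q for q in pinpoint(k,c) if q['p']>.25 and abs(q['location'][0]-.518)<.1 and abs(q['location'][1])<.11]
        for q in r:
            L=np.array(q['location']); print(n,k,L.round(3),round(q['p'],2),'dmin',np.linalg.norm(S-L[:2],axis=1).min().round(3), 'r',np.hypot(L[0]-.518,L[1]+.002).round(3))
    u,v=map(int,px(c,(.518,-.002,.03)));cv2.imwrite(f'pics/b_{n}.png',cv2.resize(c['image'][v-60:v+60,u-60:u+60],(400,400),interpolation=2)[:,:,::-1])
cv2.imwrite('pics/b.png',np.hstack([cv2.imread('pics/b_scene.png'),cv2.imread('pics/b_top.png')]))
E
python3 beads.py
```

```text
37.5 [0.5413 0.0249 0.0752] 78.39366316795349
scene bead [ 0.539 -0.043  0.006] 0.64 dmin 0.013 r 0.046
scene bead [0.555 0.022 0.003] 0.6 dmin 0.002 r 0.044
scene bead [ 0.519 -0.045  0.004] 0.59 dmin 0.007 r 0.043
scene bead [ 0.503 -0.009  0.007] 0.58 dmin 0.006 r 0.017
scene bead [ 0.518 -0.065  0.007] 0.57 dmin 0.02 r 0.063
scene bead [0.546 0.046 0.004] 0.53 dmin 0.024 r 0.055
scene bead [0.578 0.007 0.005] 0.52 dmin 0.029 r 0.06
scene bead [ 0.566 -0.052  0.006] 0.48 dmin 0.037 r 0.069
scene counter [ 0.52  -0.046  0.   ] 0.68 dmin 0.006 r 0.044
scene counter [ 0.58  -0.032  0.013] 0.64 dmin 0.027 r 0.069
scene counter [ 0.521 -0.     0.017] 0.56 dmin 0.016 r 0.004
scene counter [ 0.554 -0.015  0.018] 0.44 dmin 0.004 r 0.039
scene stick_end [0.539 0.024 0.018] 0.77 dmin 0.015 r 0.033
scene stick_end [0.545 0.026 0.16 ] 0.6 dmin 0.009 r 0.039
top bead [ 0.457 -0.024  0.005] 0.65 dmin 0.023 r 0.065
top bead [ 0.518 -0.07   0.007] 0.64 dmin 0.024 r 0.068
top bead [ 0.499 -0.007  0.006] 0.61 dmin 0.01 r 0.02
top bead [ 0.547 -0.044  0.01 ] 0.48 dmin 0.022 r 0.051
top bead [ 0.564 -0.051  0.007] 0.46 dmin 0.036 r 0.067
top counter [ 0.556 -0.015  0.019] 0.57 dmin 0.002 r 0.04
top counter [ 0.58  -0.032  0.013] 0.57 dmin 0.028 r 0.069
top counter [ 0.521 -0.005  0.017] 0.52 dmin 0.018 r 0.004
top counter [ 0.522 -0.043  0.002] 0.5 dmin 0.006 r 0.041
```

Request:
{"name": "servo_tool", "arguments": {"deltas": [{"tx":-0.01,"ty":0.021,"tz":0.003,"rx":0,"ry":0,"rz":0,"jaw":0.02},{"tx":-0.015,"ty":0.02,"tz":0,"rx":0,"ry":0,"rz":0,"jaw":0.02},{"tx":-0.035,"ty":0,"tz":0,"rx":0,"ry":0,"rz":0,"jaw":0.02},{"tx":-0.013,"ty":-0.048,"tz":0,"rx":0,"ry":0,"rz":0,"jaw":0.02},{"tx":-0.008,"ty":0.028,"tz":0,"rx":0,"ry":0,"rz":0,"jaw":0.02},{"tx":0.007,"ty":0.028,"tz":0,"rx":0,"ry":0,"rz":0,"jaw":0.02},{"tx":0.021,"ty":0.02,"tz":0,"rx":0,"ry":0,"rz":0,"jaw":0.02},{"tx":0.028,"ty":0.008,"tz":0,"rx":0,"ry":0,"rz":0,"jaw":0.02},{"tx":0.028,"ty":-0.008,"tz":0,"rx":0,"ry":0,"rz":0,"jaw":0.02},{"tx":0.02,"ty":-0.02,"tz":0,"rx":0,"ry":0,"rz":0,"jaw":0.02},{"tx":0.008,"ty":-0.028,"tz":0,"rx":0,"ry":0,"rz":0,"jaw":0.02},{"tx":-0.008,"ty":-0.028,"tz":0,"rx":0,"ry":0,"rz":0,"jaw":0.02}]}}

```text
time: 39.4
position: [0.561, 0.0362, 0.0703]
orientation: [-3.127, -0.302, 0.0]
wrist_force: [0.0, -10.6, 4.4]
gripper_width: 0.0074
grasp_force: 80.7
```

Request:
{"name": "servo_tool", "arguments": {"deltas": [{"tx":-0.02,"ty":-0.02,"tz":0,"rx":0,"ry":0,"rz":0,"jaw":0.02},{"tx":-0.028,"ty":-0.008,"tz":0,"rx":0,"ry":0,"rz":0,"jaw":0.02},{"tx":-0.028,"ty":0.008,"tz":0,"rx":0,"ry":0,"rz":0,"jaw":0.02},{"tx":-0.01,"ty":0.03,"tz":0,"rx":0,"ry":0,"rz":0,"jaw":0.02},{"tx":0.01,"ty":0.03,"tz":0,"rx":0,"ry":0,"rz":0,"jaw":0.02},{"tx":0.025,"ty":0.01,"tz":0,"rx":0,"ry":0,"rz":0,"jaw":0.02},{"tx":0.025,"ty":-0.01,"tz":0,"rx":0,"ry":0,"rz":0,"jaw":0.02},{"tx":0.005,"ty":-0.025,"tz":0,"rx":0,"ry":0,"rz":0,"jaw":0.02},{"tx":-0.015,"ty":-0.02,"tz":0,"rx":0,"ry":0,"rz":0,"jaw":0.02},{"tx":-0.025,"ty":0.005,"tz":0,"rx":0,"ry":0,"rz":0,"jaw":0.02},{"tx":-0.005,"ty":0.025,"tz":0,"rx":0,"ry":0,"rz":0,"jaw":0.02}]}}

```text
time: 40.78
position: [0.4995, -0.001, 0.0706]
orientation: [-3.126, -0.306, 0.001]
wrist_force: [0.3, -1.0, -0.0]
gripper_width: 0.0072
grasp_force: 81.1
```

```bash
python3 beads.py
```

```text
40.775 [ 0.4995 -0.001   0.0706] 81.07736706733704
scene bead [ 0.484 -0.018  0.006] 0.67 dmin 0.012 r 0.037
scene bead [0.578 0.001 0.008] 0.57 dmin 0.026 r 0.06
scene bead [0.578 0.024 0.009] 0.55 dmin 0.024 r 0.065
scene bead [0.539 0.056 0.005] 0.54 dmin 0.034 r 0.062
scene bead [0.52  0.065 0.004] 0.51 dmin 0.025 r 0.067
scene bead [ 0.522 -0.059  0.006] 0.47 dmin 0.013 r 0.057
scene bead [ 0.541 -0.062  0.006] 0.43 dmin 0.021 r 0.064
scene counter [0.582 0.003 0.005] 0.65 dmin 0.03 r 0.064
scene counter [0.535 0.042 0.016] 0.57 dmin 0.027 r 0.047
scene counter [ 0.494 -0.06   0.005] 0.51 dmin 0.034 r 0.062
scene counter [ 0.537 -0.039  0.006] 0.45 dmin 0.014 r 0.041
scene stick_end [0.498 0.001 0.154] 0.62 dmin 0.014 r 0.02
scene stick_end [ 0.49  -0.001  0.015] 0.57 dmin 0.018 r 0.028
top bead [ 0.516 -0.061  0.006] 0.59 dmin 0.017 r 0.059
top bead [ 0.511 -0.044  0.006] 0.58 dmin 0.015 r 0.042
top bead [ 0.457 -0.028  0.004] 0.58 dmin 0.023 r 0.067
top bead [ 0.541 -0.067  0.007] 0.39 dmin 0.025 r 0.069
top counter [ 0.495 -0.062  0.009] 0.58 dmin 0.035 r 0.065
```

View pics/b.png

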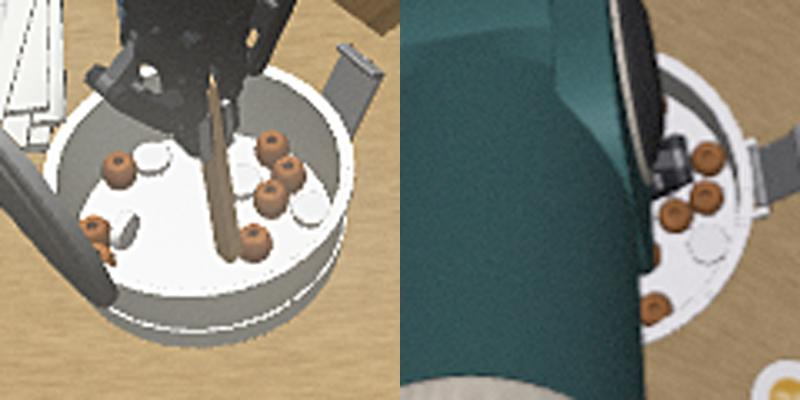

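The scene half of the picture shows the beads scattered and mostly pushed out to the wall: (118,168), (270,147), (287,172), (270,198), (255,243) and (95,232). The stick leans slightly in the grip. I'll stir one more round, in to out, to make sure.

Request:
{"name": "servo_tool", "arguments": {"deltas": [{"tx":0.018,"ty":-0.021,"tz":0,"rx":0,"ry":0,"rz":0,"jaw":0.02},{"tx":0.025,"ty":0.015,"tz":0,"rx":0,"ry":0,"rz":0,"jaw":0.02},{"tx":-0.005,"ty":0.03,"tz":0,"rx":0,"ry":0,"rz":0,"jaw":0.02},{"tx":-0.03,"ty":0.01,"tz":0,"rx":0,"ry":0,"rz":0,"jaw":0.02},{"tx":-0.025,"ty":-0.02,"tz":0,"rx":0,"ry":0,"rz":0,"jaw":0.02},{"tx":0.005,"ty":-0.035,"tz":0,"rx":0,"ry":0,"rz":0,"jaw":0.02},{"tx":0.03,"ty":-0.017,"tz":0,"rx":0,"ry":0,"rz":0,"jaw":0.02},{"tx":0.035,"ty":0.017,"tz":0,"rx":0,"ry":0,"rz":0,"jaw":0.02},{"tx":0.007,"ty":0.035,"tz":0,"rx":0,"ry":0,"rz":0,"jaw":0.02},{"tx":-0.022,"ty":0.03,"tz":0,"rx":0,"ry":0,"rz":0,"jaw":0.02},{"tx":-0.04,"ty":0,"tz":0,"rx":0,"ry":0,"rz":0,"jaw":0.02},{"tx":-0.025,"ty":-0.03,"tz":0,"rx":0,"ry":0,"rz":0,"jaw":0.02}]}}

```text
time: 42.68
position: [0.4772, -0.0224, 0.0706]
orientation: [3.127, 0.296, 0.003]
wrist_force: [5.0, 2.3, 1.4]
gripper_width: 0.0074
grasp_force: 80.9
```

Request:
{"name": "servo_tool", "arguments": {"deltas": [{"tx":0,"ty":-0.03,"tz":0,"rx":0,"ry":0,"rz":0,"jaw":0.02},{"tx":0.025,"ty":-0.025,"tz":0,"rx":0,"ry":0,"rz":0,"jaw":0.02},{"tx":0.04,"ty":0,"tz":0,"rx":0,"ry":0,"rz":0,"jaw":0.02},{"tx":0.025,"ty":0.025,"tz":0,"rx":0,"ry":0,"rz":0,"jaw":0.02},{"tx":0,"ty":0.04,"tz":0,"rx":0,"ry":0,"rz":0,"jaw":0.02},{"tx":-0.025,"ty":0.028,"tz":0,"rx":0,"ry":0,"rz":0,"jaw":0.02},{"tx":-0.04,"ty":0,"tz":0,"rx":0,"ry":0,"rz":0,"jaw":0.02},{"tx":-0.028,"ty":-0.028,"tz":0,"rx":0,"ry":0,"rz":0,"jaw":0.02},{"tx":0.018,"ty":-0.02,"tz":0,"rx":0,"ry":0,"rz":0,"jaw":0.02},{"tx":0.03,"ty":0,"tz":0,"rx":0,"ry":0,"rz":0,"jaw":0.02},{"tx":0,"ty":0,"tz":0,"rx":0,"ry":0,"rz":0,"jaw":0.02}]}}

```text
time: 44.05
position: [0.5209, -0.0013, 0.0704]
orientation: [-3.126, -0.303, -0.001]
wrist_force: [-0.7, 0.0, 0.2]
gripper_width: 0.0071
grasp_force: 81.2
```

```bash
python3 beads.py
```

```text
44.05 [ 0.5209 -0.0013  0.0704] 81.17907643318176
scene bead [ 0.52  -0.062  0.007] 0.67 dmin 0.016 r 0.06
scene bead [0.538 0.06  0.005] 0.57 dmin 0.035 r 0.065
scene bead [0.546 0.039 0.011] 0.49 dmin 0.018 r 0.049
scene bead [0.559 0.048 0.007] 0.48 dmin 0.026 r 0.065
scene bead [ 0.472 -0.052  0.007] 0.4 dmin 0.024 r 0.068
scene bead [0.578 0.009 0.006] 0.39 dmin 0.028 r 0.061
scene counter [0.554 0.002 0.003] 0.62 dmin 0.017 r 0.036
scene counter [ 0.582 -0.01   0.007] 0.57 dmin 0.025 r 0.065
scene counter [ 0.55  -0.047  0.013] 0.48 dmin 0.024 r 0.055
scene counter [0.468 0.003 0.008] 0.48 dmin 0.012 r 0.05
scene stick_end [ 0.502 -0.001  0.017] 0.85 dmin 0.014 r 0.016
scene stick_end [0.524 0.002 0.16 ] 0.6 dmin 0.013 r 0.007
top bead [ 0.52  -0.07   0.008] 0.4 dmin 0.024 r 0.069
top bead [ 0.469 -0.05   0.004] 0.39 dmin 0.024 r 0.069
```

Request:
{"name": "servo_tool", "arguments": {"deltas": [{"tx":0,"ty":0,"tz":-0.04,"rx":0,"ry":0,"rz":0,"jaw":0.02},{"tx":0,"ty":0,"tz":-0.04,"rx":0,"ry":0,"rz":0,"jaw":0.02},{"tx":0,"ty":0,"tz":-0.04,"rx":0,"ry":0,"rz":0,"jaw":0.02},{"tx":0,"ty":0,"tz":0,"rx":0,"ry":8,"rz":0,"jaw":0.02},{"tx":0,"ty":0.06,"tz":0,"rx":0,"ry":0,"rz":0,"jaw":0.02},{"tx":0,"ty":0.06,"tz":0,"rx":0,"ry":0,"rz":0,"jaw":0.02},{"tx":0,"ty":0.06,"tz":0,"rx":0,"ry":0,"rz":0,"jaw":0.02},{"tx":0,"ty":0,"tz":0,"rx":0,"ry":0,"rz":0,"jaw":0.02},{"tx":0,"ty":0,"tz":0,"rx":0,"ry":0,"rz":0,"jaw":0.02}]}}

```text
time: 45.58
position: [0.5535, -0.1788, 0.1902]
orientation: [-3.106, -0.299, -0.217]
wrist_force: [-0.5, 0.4, -0.1]
gripper_width: 0.0074
grasp_force: 81.1
```

```bash
python3 beads.py; python3 look.py
```

```text
45.575 [ 0.5535 -0.1788  0.1902] 81.13763809204102
scene bead [0.56  0.045 0.006] 0.65 dmin 0.022 r 0.063
scene bead [0.58  0.014 0.007] 0.63 dmin 0.028 r 0.064
scene bead [0.542 0.061 0.005] 0.63 dmin 0.039 r 0.067
scene bead [ 0.52  -0.064  0.004] 0.61 dmin 0.017 r 0.062
scene bead [ 0.577 -0.035  0.009] 0.61 dmin 0.027 r 0.068
scene bead [ 0.472 -0.048  0.008] 0.51 dmin 0.02 r 0.065
scene bead [0.549 0.034 0.009] 0.47 dmin 0.012 r 0.048
scene counter [ 0.58  -0.01   0.005] 0.57 dmin 0.023 r 0.063
scene counter [0.552 0.004 0.005] 0.51 dmin 0.015 r 0.035
scene counter [ 0.473 -0.051  0.008] 0.48 dmin 0.023 r 0.067
scene counter [0.471 0.005 0.005] 0.45 dmin 0.009 r 0.047
scene counter [ 0.551 -0.048  0.016] 0.43 dmin 0.025 r 0.057
top bead [ 0.574 -0.031  0.009] 0.68 dmin 0.022 r 0.063
top bead [0.58  0.013 0.006] 0.53 dmin 0.028 r 0.064
top bead [0.558 0.053 0.005] 0.53 dmin 0.031 r 0.068
top bead [ 0.517 -0.073  0.004] 0.48 dmin 0.027 r 0.071
top bead [0.544 0.034 0.004] 0.46 dmin 0.015 r 0.045
top bead [0.455 0.024 0.008] 0.43 dmin 0.025 r 0.068
top bead [0.495 0.065 0.01 ] 0.41
[... 351 characters left out ...]
68
top counter [ 0.55  -0.043  0.013] 0.51 dmin 0.024 r 0.052
45.975 [ 0.5538 -0.1787  0.1904] [-3.106 -0.3   -0.217] 0.007399928158551877 81.13548517227173
[([0.555, 0.004, 0.003], 0.62), ([0.551, -0.043, 0.012], 0.57), ([0.579, -0.013, 0.004], 0.55), ([0.469, 0.005, 0.007], 0.44), ([0.559, 0.048, 0.004], 0.24)]
[([0.584, -0.01, 0.006], 0.61), ([0.465, 0.038, 0.015], 0.57), ([0.551, -0.044, 0.019], 0.54), ([0.556, 0.008, 0.003], 0.43), ([0.471, 0.0, 0.006], 0.42)]
stick [([0.547, -0.176, 0.208], 0.94)]
stick []
stick_end [([0.544, -0.178, 0.137], 0.86)]
stick_end []
stand_slot [([0.642, -0.224, 0.052], 0.83)]
stand_slot []
[[0.972, 0.191, 0.137], [0.19, -0.981, 0.027], [0.139, -0.0, -0.99]]
```

All nine beads show in the top view, each more than 12 mm from every start position, and the five counters lie among them. Next I align the stick over its slot.

Request:
{"name": "servo_tool", "arguments": {"deltas": [{"tx":0.0431,"ty":0.0299,"tz":0.0061,"rx":0,"ry":0,"rz":0,"jaw":0.02},{"tx":0.0431,"ty":0.0299,"tz":0.0061,"rx":0,"ry":0,"rz":0,"jaw":0.02},{"tx":0,"ty":0,"tz":0,"rx":0,"ry":1.5,"rz":0,"jaw":0.02},{"tx":0,"ty":0,"tz":0.03,"rx":0,"ry":0,"rz":0,"jaw":0.02},{"tx":0,"ty":0,"tz":0,"rx":0,"ry":0,"rz":0,"jaw":0.02},{"tx":0,"ty":0,"tz":0,"rx":0,"ry":0,"rz":0,"jaw":0.02}]}}

```text
time: 47.22
position: [0.6555, -0.2203, 0.1618]
orientation: [-3.101, -0.299, -0.259]
wrist_force: [0.2, -0.1, -0.2]
gripper_width: 0.0075
grasp_force: 81.0
```

```bash
python3 look.py; python3 - <<'E'
from h import *
im=[]
for n,r in(('scene',40),('top',40)):
    c=capture(n); u,v=map(int,px(c,(.6425,-.2215,.08))); print(n,u-r,v-r, 'slot px',px(c,(.6425,-.2215,.05)),'above',px(c,(.6425,-.2215,.10)))
    im.append(cv2.resize(c['image'][v-r:v+r,u-r:u+r],(400,400),interpolation=2))
cv2.imwrite('pics/ins.png',np.hstack(im)[:,:,::-1])
E
```

```text
47.225 [ 0.6555 -0.2203  0.1618] [-3.101 -0.299 -0.259] 0.007451707383261822 81.01869106292725
[([0.557, 0.006, 0.003], 0.61), ([0.552, -0.043, 0.013], 0.52), ([0.47, 0.004, 0.009], 0.5), ([0.585, -0.011, 0.007], 0.42)]
[([0.546, 0.034, 0.004], 0.74), ([0.472, -0.002, 0.005], 0.64), ([0.464, 0.039, 0.011], 0.64), ([0.587, -0.011, 0.002], 0.48), ([0.557, 0.01, -0.0], 0.46), ([0.551, -0.042, 0.015], 0.41)]
stick [([0.646, -0.216, 0.18], 0.71), ([0.518, -0.065, 0.005], 0.64)]
stick []
stick_end [([0.647, -0.221, 0.107], 0.67)]
stick_end []
stand_slot [([0.639, -0.22, 0.052], 0.7)]
stand_slot []
[[0.968, 0.191, 0.163], [0.188, -0.982, 0.031], [0.166, 0.0, -0.986]]
scene 291 170 slot px [331.83213815 220.27367401] above [332.03135447 203.21466138]
top 301 141 slot px [340.34942092 185.41627601] above [342.22418994 178.24956302]
```

View pics/ins.png

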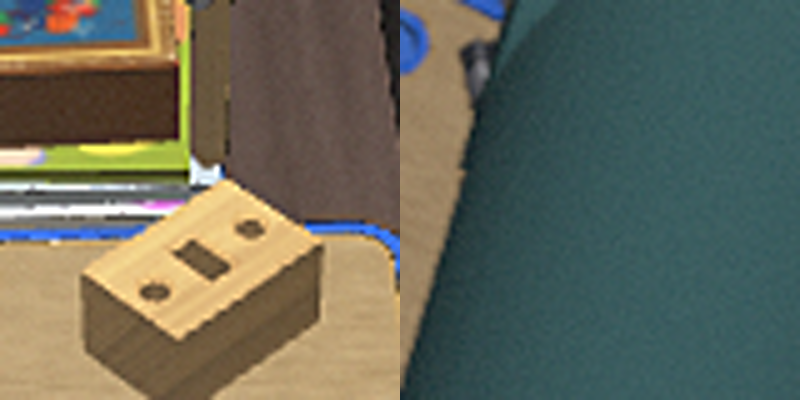

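The scene half shows the slot centre at crop (203,260), which is px (331.5,222). The stick's lower end is at about crop (212,160), px (333.4,202), so it is nearly above the slot. I'll refine that from the raw pixels, since the picture budget is used up.

```bash
python3 - <<'E'
from h import *
c=capture('scene'); I=c['image']
for v in range(190,208): print(v,' '.join('%3d/%3d'%(I[v,u].mean(),int(I[v,u,0])-int(I[v,u,2])) for u in range(325,341)))
# slot dark centroid
g=I[212:234,318:346].astype(int).mean(2); m=(g<110).astype(np.uint8)
n,l,st,ce=cv2.connectedComponentsWithStats(m); print([(st[i,4],(ce[i]+[318,212]).round(1)) for i in range(1,n)])
ex=np.array([.982,.19,0]);ey=np.array([-.19,.982,0]);
for X0,z in(((.6425,-.2215),.05),((.6425,-.2215),.1)):
    for a,b in((.008,.004),(-.008,.004),(-.008,-.004)): print(z,a,b,px(c,np.array([*X0,z])+a*ex+b*ey).round(1))
E
```

```text
190  49/ 37  42/ 30 158/114 153/113  73/ 28  84/ 38  86/ 43  83/ 41  82/ 43  86/ 41  88/ 45  58/ 30  83/ 23  83/ 23  86/ 27  83/ 28
191  47/ 38  39/ 31 153/113 133/ 94  74/ 30  86/ 40  84/ 41  84/ 40  85/ 40  86/ 41  88/ 44  60/ 31  83/ 21  86/ 26  86/ 26  88/ 26
192  48/ 39  40/ 28 154/120 132/ 97  81/ 32  84/ 40  83/ 41  89/ 42  84/ 42  87/ 43  87/ 45  60/ 32  84/ 24  87/ 25  86/ 25  82/ 29
193  50/ 40  40/ 34 157/114 132/ 92  75/ 36  86/ 41  82/ 41  82/ 41  83/ 38  86/ 46  82/ 48  59/ 36  85/ 21  87/ 22  86/ 24  87/ 25
194  47/ 39  45/ 27 154/115 133/ 93  81/ 36  83/ 43  85/ 43  86/ 43  83/ 43  91/ 43  87/ 45  60/ 32  91/ 19  84/ 23  84/ 24  82/ 25
195  52/ 32  38/ 33 158/111 136/ 93  76/ 36  83/ 44  86/ 40  86/ 41  84/ 44  90/ 43  90/ 44  64/ 34  79/ 24  85/ 26  80/ 26  90/ 25
196  44/ 34  38/ 30 156/110 137/ 91  76/ 33  88/ 41  86/ 42  83/ 42  84/ 41  88/ 42  88/ 41  64/ 35  89/ 24  83/ 25  87/ 26  86/ 25
197  44/ 33  41/ 33 152/113 140/ 88  76/ 36  84/ 42  86/ 41  84/ 41  79/ 40  85/ 43  88/ 46  71/ 30  85/ 24  85/ 25  88/ 24  90/ 25
198 123/ 89 109/ 77 147/107 135/ 85  77/ 32 
[... 997 characters left out ...]
83/ 23  85/ 24
206 115/ 34 112/ 35 111/ 33 101/ 41 249/-17 170/-13 239/-27 239/-34 234/-42 197/ 52 195/127 206/113 159/106  78/ 21  76/ 18  81/ 25
207 105/ -2  99/  0 129/ -4 134/ -2  62/ -2  57/ -8  57/ -4  75/ 28 164/101 188/117 191/114 204/104 208/110 217/ 99  74/ 20  78/ 20
[(np.int32(6), array([320.5, 213. ])), (np.int32(13), array([340.6, 215.2])), (np.int32(44), array([331. , 221.7])), (np.int32(58), array([341.3, 230.4])), (np.int32(14), array([321.5, 228. ])), (np.int32(3), array([318.3, 232.7]))]
0.05 0.008 0.004 [328.1 219.3]
0.05 -0.008 0.004 [333.  222.9]
0.05 -0.008 -0.004 [335.6 221.2]
0.1 0.008 0.004 [328.2 202.3]
0.1 -0.008 0.004 [333.2 205.8]
0.1 -0.008 -0.004 [335.9 204.1]
```

Request:
{"name": "servo_tool", "arguments": {"deltas": [{"tx":-0.0032,"ty":-0.0044,"tz":0,"rx":0,"ry":0,"rz":0,"jaw":0.02},{"tx":-0.0034,"ty":0,"tz":0.0202,"rx":0,"ry":0,"rz":0,"jaw":0.02},{"tx":-0.0034,"ty":0,"tz":0.0202,"rx":0,"ry":0,"rz":0,"jaw":0.02},{"tx":0,"ty":0,"tz":0,"rx":0,"ry":0,"rz":0,"jaw":0.02},{"tx":-0.0008,"ty":0,"tz":0.005,"rx":0,"ry":0,"rz":0,"jaw":0.02},{"tx":-0.0008,"ty":0,"tz":0.005,"rx":0,"ry":0,"rz":0,"jaw":0.02},{"tx":-0.0008,"ty":0,"tz":0.005,"rx":0,"ry":0,"rz":0,"jaw":0.02},{"tx":0,"ty":0,"tz":0,"rx":0,"ry":0,"rz":0,"jaw":0.02}]}}

```text
time: 48.88
position: [0.6515, -0.2165, 0.1036]
orientation: [-3.1, -0.298, -0.257]
wrist_force: [0.2, -0.4, -1.0]
gripper_width: 0.0075
grasp_force: 81.0
```

```bash
python3 look.py | tail -7
```

```text
stick [([0.641, -0.215, 0.118], 0.72)]
stick []
stick_end [([0.645, -0.216, 0.047], 0.8)]
stick_end [([0.466, 0.04, 0.016], 0.4)]
stand_slot [([0.64, -0.221, 0.049], 0.82), ([0.364, -0.277, 0.001], 0.35)]
stand_slot []
[[0.968, 0.191, 0.161], [0.188, -0.982, 0.032], [0.165, -0.0, -0.986]]
```

Request:
{"name": "servo_tool", "arguments": {"deltas": [{"tx":-0.0008,"ty":0,"tz":0.005,"rx":0,"ry":0,"rz":0,"jaw":0.02},{"tx":-0.0008,"ty":0,"tz":0.005,"rx":0,"ry":0,"rz":0,"jaw":0.02},{"tx":0,"ty":0,"tz":0,"rx":0,"ry":0,"rz":0,"jaw":0.02}]}}

```text
time: 49.75
position: [0.6514, -0.2164, 0.0931]
orientation: [-3.1, -0.299, -0.256]
wrist_force: [-0.6, 0.3, 0.1]
gripper_width: 0.0073
grasp_force: 81.0
```

Request:
{"name": "servo_tool", "arguments": {"deltas": [{"tx":-0.0008,"ty":0,"tz":0.005,"rx":0,"ry":0,"rz":0,"jaw":0.02},{"tx":-0.0008,"ty":0,"tz":0.005,"rx":0,"ry":0,"rz":0,"jaw":0.02},{"tx":-0.0008,"ty":0,"tz":0.005,"rx":0,"ry":0,"rz":0,"jaw":0.02},{"tx":-0.0008,"ty":0,"tz":0.005,"rx":0,"ry":0,"rz":0,"jaw":0.02},{"tx":0,"ty":0,"tz":0,"rx":0,"ry":0,"rz":0,"jaw":0.02},{"tx":0,"ty":0,"tz":0,"rx":0,"ry":0,"rz":0,"jaw":0.02}]}}

```text
time: 50.5
position: [0.6519, -0.2166, 0.0737]
orientation: [-3.101, -0.299, -0.258]
wrist_force: [-0.8, -0.4, 0.7]
gripper_width: 0.0075
grasp_force: 81.0
```

```bash
python3 look.py | tail -7
```

```text
stick [([0.643, -0.215, 0.087], 0.58)]
stick [([0.691, -0.043, 0.0], 0.73)]
stick_end [([0.642, -0.215, 0.018], 0.77), ([0.639, -0.219, 0.161], 0.53)]
stick_end []
stand_slot [([0.641, -0.221, 0.049], 0.65)]
stand_slot []
[[0.968, 0.191, 0.162], [0.188, -0.982, 0.031], [0.165, 0.0, -0.986]]
```

Request:
{"name": "servo_tool", "arguments": {"deltas": [{"tx":0,"ty":0,"tz":0.002,"rx":0,"ry":0,"rz":0,"jaw":0.02},{"tx":0,"ty":0,"tz":0,"rx":0,"ry":0,"rz":0,"jaw":0.3},{"tx":0,"ty":0,"tz":0,"rx":0,"ry":0,"rz":0,"jaw":0.5},{"tx":0,"ty":0,"tz":0,"rx":0,"ry":0,"rz":0,"jaw":0.5},{"tx":0,"ty":0,"tz":-0.03,"rx":0,"ry":0,"rz":0,"jaw":0.5},{"tx":0,"ty":0,"tz":-0.04,"rx":0,"ry":0,"rz":0,"jaw":0.5},{"tx":0,"ty":0,"tz":-0.05,"rx":0,"ry":0,"rz":0,"jaw":0.5},{"tx":0,"ty":0,"tz":0,"rx":0,"ry":-9.5,"rz":0,"jaw":0.5},{"tx":0,"ty":0,"tz":0,"rx":0,"ry":0,"rz":0,"jaw":0.5}]}}

```text
time: 52.12
position: [0.6343, -0.2186, 0.1902]
orientation: [-3.127, -0.305, 0.002]
wrist_force: [-0.1, 0.6, -0.4]
gripper_width: 0.0429
grasp_force: 0.0
```

```bash
python3 look.py | tail -7; python3 look.py|head -1
```

```text
stick [([0.641, -0.213, 0.083], 0.56), ([0.553, 0.002, 0.001], 0.52)]
stick [([0.552, -0.045, 0.017], 0.72), ([0.466, -0.047, 0.005], 0.33)]
stick_end [([0.643, -0.222, 0.152], 0.85), ([0.547, 0.04, 0.008], 0.64), ([0.644, -0.216, 0.013], 0.59)]
stick_end []
stand_slot [([0.642, -0.223, 0.05], 0.66), ([0.472, -0.05, 0.006], 0.35), ([0.58, -0.01, 0.004], 0.34)]
stand_slot []
[[0.981, 0.193, -0.001], [0.193, -0.981, -0.0], [-0.001, -0.0, -1.0]]
52.625 [ 0.6325 -0.2205  0.1901] [-3.127 -0.301 -0.   ] 0.0429662509473063 0.0
```

The stick is back upright in its slot. Now the lid: I raise and turn the gripper, then get its closed fingers behind the lid.

Request:
{"name": "servo_tool", "arguments": {"deltas": [{"tx":0,"ty":0,"tz":-0.03,"rx":0,"ry":0,"rz":0,"jaw":0.5},{"tx":0,"ty":0,"tz":-0.04,"rx":0,"ry":0,"rz":0,"jaw":0},{"tx":0,"ty":0,"tz":-0.02,"rx":0,"ry":0,"rz":-9.8,"jaw":0},{"tx":0,"ty":0,"tz":0,"rx":0,"ry":0,"rz":-9.8,"jaw":0},{"tx":0,"ty":0,"tz":0,"rx":0,"ry":0,"rz":-9.8,"jaw":0},{"tx":0,"ty":0,"tz":0,"rx":0,"ry":0,"rz":-9.8,"jaw":0},{"tx":0,"ty":0,"tz":0,"rx":0,"ry":0,"rz":-9.8,"jaw":0},{"tx":0,"ty":0,"tz":0,"rx":0,"ry":0,"rz":-9.8,"jaw":0},{"tx":0,"ty":0,"tz":0,"rx":0,"ry":0,"rz":-9.8,"jaw":0},{"tx":0,"ty":0,"tz":0,"rx":0,"ry":0,"rz":-9.8,"jaw":0},{"tx":0,"ty":0,"tz":0,"rx":0,"ry":0,"rz":-9.6,"jaw":0},{"tx":0,"ty":0,"tz":0,"rx":0,"ry":0,"rz":0,"jaw":0}], "grip_force": 30}}

```text
time: 54.62
position: [0.6327, -0.2204, 0.2799]
orientation: [-2.041, -2.388, -0.0]
wrist_force: [-0.4, 0.0, -0.2]
gripper_width: -0.0003
grasp_force: 0.0
```

```bash
python3 - <<'E'
from h import *
st=state(); R=Ro.from_rotvec(st['orientation']).as_matrix(); print(st['time'],st['position'],R.round(3).tolist(),st['joint_pos'].round(2))
C=np.array([.518,-.002]);ex=np.array([np.cos(np.radians(99)),np.sin(np.radians(99))])
t=C+.165*ex; d=R.T@np.array([*(t-st['position'][:2]),.262-st['position'][2]]); print(t,d)
# refine lid angle/hinge with red-free estimate: lid edge in top & scene for check of clip
P=[]
for a in np.radians([102,95,88,80,72,64,56,48,40,32,24,16,10,5,0]):
    dd=np.array([-np.cos(a),np.sin(a)]);n=np.array([np.sin(a),np.cos(a)])
    P.append(np.array([.094,.066])+.15*dd+.0085*n+[.011,0])
P=np.array(P); print(P.round(3).tolist()); print(np.diff(P,axis=0).round(4).tolist())
E
```

```text
54.625 [ 0.63268084 -0.22037694  0.27992538] [[-0.155, 0.988, -0.0], [0.988, 0.155, 0.0], [0.0, -0.0, -1.0]] [ 0.53  0.47 -0.35  1.38  0.16  1.32  0.33]
[0.49218831 0.16096858] [ 0.39854184 -0.07951203  0.01805839]
[[0.145, 0.211], [0.127, 0.215], [0.108, 0.216], [0.087, 0.215], [0.067, 0.211], [0.047, 0.205], [0.028, 0.195], [0.011, 0.183], [-0.004, 0.169], [-0.018, 0.153], [-0.029, 0.135], [-0.037, 0.116], [-0.041, 0.1], [-0.044, 0.088], [-0.045, 0.075]]
[[-0.018, 0.0037], [-0.0183, 0.0015], [-0.0209, -0.001], [-0.0206, -0.0039], [-0.0198, -0.0067], [-0.0187, -0.0094], [-0.0172, -0.0119], [-0.0154, -0.0142], [-0.0133, -0.0162], [-0.0109, -0.0179], [-0.0083, -0.0193], [-0.0044, -0.0151], [-0.0024, -0.0129], [-0.0013, -0.013]]
```

Request:
{"name": "servo_tool", "arguments": {"deltas": [{"tx":0.05,"ty":-0.01,"tz":0,"rx":0,"ry":0,"rz":0,"jaw":0},{"tx":0.05,"ty":-0.01,"tz":0,"rx":0,"ry":0,"rz":0,"jaw":0},{"tx":0.05,"ty":-0.01,"tz":0,"rx":0,"ry":0,"rz":0,"jaw":0},{"tx":0.05,"ty":-0.01,"tz":0,"rx":0,"ry":0,"rz":0,"jaw":0},{"tx":0.05,"ty":-0.01,"tz":0,"rx":0,"ry":0,"rz":0,"jaw":0},{"tx":0.05,"ty":-0.01,"tz":0,"rx":0,"ry":0,"rz":0,"jaw":0},{"tx":0.05,"ty":-0.01,"tz":0,"rx":0,"ry":0,"rz":0,"jaw":0},{"tx":0.049,"ty":-0.01,"tz":0,"rx":0,"ry":0,"rz":0,"jaw":0},{"tx":0,"ty":0,"tz":0,"rx":0,"ry":0,"rz":0,"jaw":0}]}}

```text
time: 55.75
position: [0.4898, 0.165, 0.2805]
orientation: [-2.039, -2.39, -0.002]
wrist_force: [0.1, -1.4, 0.7]
gripper_width: -0.0002
grasp_force: 0.0
```

Request:
{"name": "servo_tool", "arguments": {"deltas": [{"tx":0,"ty":0,"tz":0.03,"rx":0,"ry":0,"rz":0,"jaw":0},{"tx":0,"ty":0,"tz":0.03,"rx":0,"ry":0,"rz":0,"jaw":0},{"tx":0,"ty":0,"tz":0.02,"rx":0,"ry":0,"rz":0,"jaw":0},{"tx":0,"ty":0,"tz":0.02,"rx":0,"ry":0,"rz":0,"jaw":0},{"tx":0,"ty":0,"tz":0,"rx":0,"ry":0,"rz":0,"jaw":0}]}}

```text
time: 56.38
position: [0.4909, 0.1605, 0.1791]
orientation: [-2.044, -2.384, 0.003]
wrist_force: [0.3, -0.6, 0.7]
gripper_width: -0.0
grasp_force: 0.0
```

```bash
python3 - <<'E'
from h import *
st=state();C=np.array([.518,-.002]);ex=np.array([np.cos(np.radians(99)),np.sin(np.radians(99))])
print(st['position'],(st['position'][:2]-C)@ex,st['wrist_force'])
s=capture('scene')
H=.094
for a in(1.6,1.7,1.78,1.9): print(a,[px(s,(*(C+ex*(.094-r*np.cos(a)+.009*np.sin(a))),.066+r*np.sin(a)+.009*np.cos(a))).round(0).tolist() for r in(.184,.1)])
save(s,'lid')
E
```

```text
[0.49089957 0.16052057 0.17910844] 0.16475911527458162 [ 0.33001419 -0.59469341  0.71617321]
1.6 [[208.0, 251.0], [217.0, 285.0]]
1.7 [[198.0, 257.0], [212.0, 289.0]]
1.78 [[190.0, 263.0], [208.0, 292.0]]
1.9 [[179.0, 273.0], [203.0, 297.0]]
```

Request:
{"name": "servo_tool", "arguments": {"deltas": [{"tx":-0.02,"ty":0,"tz":0,"rx":0,"ry":0,"rz":0,"jaw":0},{"tx":-0.018,"ty":0,"tz":-0.003,"rx":0,"ry":0,"rz":0,"jaw":0},{"tx":-0.018,"ty":0,"tz":-0.002,"rx":0,"ry":0,"rz":0,"jaw":0},{"tx":-0.021,"ty":0,"tz":0.001,"rx":0,"ry":0,"rz":0,"jaw":0},{"tx":-0.021,"ty":0,"tz":0.004,"rx":0,"ry":0,"rz":0,"jaw":0},{"tx":0,"ty":0,"tz":0,"rx":0,"ry":0,"rz":0,"jaw":0}]}}

```text
time: 57.18
position: [0.5072, 0.0631, 0.1808]
orientation: [2.044, 2.384, 0.001]
wrist_force: [1.0, 0.3, 0.5]
gripper_width: -0.0
grasp_force: 0.0
```

```bash
cat > lid.py <<'E'
from h import *
st=state();C=np.array([.518,-.002]);ex=np.array([np.cos(np.radians(99)),np.sin(np.radians(99))])
print(st['time'],st['position'],'X',(st['position'][:2]-C)@ex,st['wrist_force'])
ey=np.array([-ex[1],ex[0]])
for n in('scene','top'):
    c=capture(n); I=c['image'].astype(float); out=[]
    # fraction of grey (lid-like: low saturation, 60..150) samples on the disc outline interior for each angle
    for a in np.arange(0,1.95,.1):
        v=[]
        for r in(.11,.135,.16,.175):
            for y in(-.045,-.03,.03,.045):
                if (r-.094)**2+y*y>.085**2: continue
                for off in (.010,):
                    p=C+ex*(.094-r*np.cos(a)+off*np.sin(a))+ey*y; u=px(c,(*p,.066+r*np.sin(a)+off*np.cos(a)))
                    if 0<=u[0]<639 and 0<=u[1]<479:
                        q=I[int(round(u[1])),int(round(u[0]))]; v.append(q.max()-q.min()<25 and 40<q.mean()<170)
        out.append((round(a,1),round(float(np.mean(v)),2)))
    print(n,out)
E
python3 lid.py
```

```text
57.175 [0.50724696 0.06305731 0.18084679] X 0.06593849184114203 [0.97636104 0.34524305 0.50935962]
scene [(np.float64(0.0), 0.67), (np.float64(0.1), 0.5), (np.float64(0.2), 0.33), (np.float64(0.3), 0.33), (np.float64(0.4), 0.42), (np.float64(0.5), 0.33), (np.float64(0.6), 0.42), (np.float64(0.7), 0.58), (np.float64(0.8), 0.58), (np.float64(0.9), 0.83), (np.float64(1.0), 0.83), (np.float64(1.1), 0.83), (np.float64(1.2), 1.0), (np.float64(1.3), 1.0), (np.float64(1.4), 0.92), (np.float64(1.5), 0.67), (np.float64(1.6), 0.5), (np.float64(1.7), 0.5), (np.float64(1.8), 0.17), (np.float64(1.9), 0.0)]
top [(np.float64(0.0), 0.17), (np.float64(0.1), 0.08), (np.float64(0.2), 0.17), (np.float64(0.3), 0.08), (np.float64(0.4), 0.08), (np.float64(0.5), 0.25), (np.float64(0.6), 0.17), (np.float64(0.7), 0.25), (np.float64(0.8), 0.25), (np.float64(0.9), 0.42), (np.float64(1.0), 0.25), (np.float64(1.1), 0.5), (np.float64(1.2), 0.67), (np.float64(1.3), 0.42), (np.float64(1.4), 0.25), (np.float64(1.5), 0.08), (np.float64(1.6), 0.0), (np.float64(1.7), 0.0), (np.float64(1.8), 0.0), (np.float64(1.9), 0.0)]
```

Request:
{"name": "servo_tool", "arguments": {"deltas": [{"tx":-0.02,"ty":0,"tz":0.0067,"rx":0,"ry":0,"rz":0,"jaw":0},{"tx":-0.0187,"ty":0,"tz":0.0094,"rx":0,"ry":0,"rz":0,"jaw":0},{"tx":-0.0172,"ty":0,"tz":0.0119,"rx":0,"ry":0,"rz":0,"jaw":0},{"tx":-0.0154,"ty":0,"tz":0.0142,"rx":0,"ry":0,"rz":0,"jaw":0},{"tx":-0.0133,"ty":0,"tz":0.0162,"rx":0,"ry":0,"rz":0,"jaw":0},{"tx":-0.0109,"ty":0,"tz":0.0179,"rx":0,"ry":0,"rz":0,"jaw":0},{"tx":-0.0083,"ty":0,"tz":0.0193,"rx":0,"ry":0,"rz":0,"jaw":0},{"tx":0,"ty":0,"tz":0,"rx":0,"ry":0,"rz":0,"jaw":0}]}}

```text
time: 58.28
position: [0.5219, -0.0384, 0.0827]
orientation: [-2.039, -2.386, 0.002]
wrist_force: [0.2, 0.4, 0.6]
gripper_width: 0.0002
grasp_force: 0.0
```

```bash
python3 lid.py | sed 's/np.float64//g'
```

```text
58.275 [ 0.52188475 -0.03837326  0.08267264] X -0.03653315109034343 [0.21277226 0.38043593 0.60110308]
scene [((0.0), 0.5), ((0.1), 0.5), ((0.2), 0.58), ((0.3), 0.58), ((0.4), 0.42), ((0.5), 0.58), ((0.6), 0.67), ((0.7), 0.42), ((0.8), 0.42), ((0.9), 0.33), ((1.0), 0.25), ((1.1), 0.33), ((1.2), 0.33), ((1.3), 0.33), ((1.4), 0.08), ((1.5), 0.08), ((1.6), 0.17), ((1.7), 0.08), ((1.8), 0.08), ((1.9), 0.0)]
top [((0.0), 0.0), ((0.1), 0.0), ((0.2), 0.0), ((0.3), 0.0), ((0.4), 0.0), ((0.5), 0.0), ((0.6), 0.0), ((0.7), 0.0), ((0.8), 0.0), ((0.9), 0.0), ((1.0), 0.0), ((1.1), 0.08), ((1.2), 0.0), ((1.3), 0.5), ((1.4), 0.0), ((1.5), 0.0), ((1.6), 0.0), ((1.7), 0.08), ((1.8), 0.08), ((1.9), 0.17)]
```

Request:
{"name": "servo_tool", "arguments": {"deltas": [{"tx":-0.0044,"ty":0,"tz":0.0151,"rx":0,"ry":0,"rz":0,"jaw":0},{"tx":-0.0024,"ty":0,"tz":0.0129,"rx":0,"ry":0,"rz":0,"jaw":0},{"tx":-0.0013,"ty":0,"tz":0.009,"rx":0,"ry":0,"rz":0,"jaw":0},{"tx":0,"ty":0,"tz":0.002,"rx":0,"ry":0,"rz":0,"jaw":0},{"tx":0,"ty":0,"tz":0,"rx":0,"ry":0,"rz":0,"jaw":0}]}}

```text
time: 59.0
position: [0.5242, -0.0458, 0.0454]
orientation: [-2.04, -2.389, -0.0]
wrist_force: [-0.4, -0.6, 0.5]
gripper_width: -0.0002
grasp_force: 0.0
```

Request:
{"name": "servo_tool", "arguments": {"deltas": [{"tx":0,"ty":0,"tz":0.002,"rx":0,"ry":0,"rz":0,"jaw":0},{"tx":0,"ty":0,"tz":0.001,"rx":0,"ry":0,"rz":0,"jaw":0},{"tx":0,"ty":0,"tz":0,"rx":0,"ry":0,"rz":0,"jaw":0}]}}

```text
time: 59.38
position: [0.5245, -0.0459, 0.0432]
orientation: [2.04, 2.388, 0.0]
wrist_force: [-4.5, 0.7, 13.2]
gripper_width: -0.0002
grasp_force: 6.7
```

Request:
{"name": "servo_tool", "arguments": {"deltas": [{"tx":0,"ty":0,"tz":0.001,"rx":0,"ry":0,"rz":0,"jaw":0},{"tx":0,"ty":0,"tz":0,"rx":0,"ry":0,"rz":0,"jaw":0},{"tx":0,"ty":0,"tz":-0.03,"rx":0,"ry":0,"rz":0,"jaw":0},{"tx":0,"ty":0,"tz":-0.05,"rx":0,"ry":0,"rz":0,"jaw":0},{"tx":-0.042,"ty":0,"tz":0,"rx":0,"ry":0,"rz":0,"jaw":0},{"tx":-0.042,"ty":0,"tz":0,"rx":0,"ry":0,"rz":0,"jaw":0},{"tx":-0.042,"ty":0,"tz":0,"rx":0,"ry":0,"rz":0,"jaw":0},{"tx":0,"ty":0,"tz":0,"rx":0,"ry":0,"rz":0,"jaw":0}]}}

```text
time: 60.38
position: [0.5437, -0.1738, 0.1213]
orientation: [2.045, 2.384, -0.001]
wrist_force: [-0.4, 1.5, -0.9]
gripper_width: -0.0001
grasp_force: 0.0
```

```bash
python3 lid.py | sed 's/np.float64//g'; python3 - <<'E'
from h import *
C=np.array([.518,-.002]);ex=np.array([np.cos(np.radians(99)),np.sin(np.radians(99))]);ey=np.array([-ex[1],ex[0]])
for n in('scene','top'):
    c=capture(n)
    print(n,[c['image'][tuple(px(c,(*(C+ex*x+ey*y),.077)).round().astype(int)[::-1])].tolist() for x,y in((0,0),(-.05,.03),(-.05,-.03),(.03,.03),(-.07,0))])
    for k in('bead','counter'): print(k,[(np.round(q['location'],3).tolist(),round(q['p'],2)) for q in pinpoint(k,c) if q['p']>.3])
    for f in(.3,.4,.5,.6,.7,.8,1.0): 
        p=C+ex*(-.095-.057*np.sin(f)); print(f,c['image'][tuple(px(c,(*p,.02+.057*np.cos(f))).round().astype(int)[::-1])].tolist(),end=' ')
    print()
E
```

```text
60.375 [ 0.54367169 -0.17379068  0.12128965] X -0.17369158705866178 [-0.42288152  1.45930976 -0.85860629]
scene [((0.0), 1.0), ((0.1), 0.75), ((0.2), 0.67), ((0.3), 0.75), ((0.4), 0.5), ((0.5), 0.5), ((0.6), 0.33), ((0.7), 0.42), ((0.8), 0.42), ((0.9), 0.33), ((1.0), 0.42), ((1.1), 0.25), ((1.2), 0.33), ((1.3), 0.25), ((1.4), 0.17), ((1.5), 0.0), ((1.6), 0.08), ((1.7), 0.17), ((1.8), 0.08), ((1.9), 0.0)]
top [((0.0), 0.92), ((0.1), 1.0), ((0.2), 0.92), ((0.3), 1.0), ((0.4), 1.0), ((0.5), 1.0), ((0.6), 1.0), ((0.7), 1.0), ((0.8), 1.0), ((0.9), 1.0), ((1.0), 1.0), ((1.1), 0.75), ((1.2), 0.5), ((1.3), 0.33), ((1.4), 0.0), ((1.5), 0.0), ((1.6), 0.0), ((1.7), 0.08), ((1.8), 0.08), ((1.9), 0.17)]
scene [[171, 172, 168], [172, 169, 166], [169, 167, 165], [169, 169, 166], [165, 165, 165]]
bead []
counter []
0.3 [125, 123, 121] 0.4 [129, 130, 129] 0.5 [139, 139, 141] 0.6 [182, 189, 193] 0.7 [208, 175, 124] 0.8 [202, 177, 130] 1.0 [208, 178, 131] 
top [[163, 162, 166], [139, 136, 142], [163, 161, 166], [161, 159, 162], [168, 167, 172]]
bead []
counter []
0.3 [44, 69, 68] 0.4 [41, 67, 71] 0.5 [44, 71, 75] 0.6 [51, 78, 82] 0.7 [56, 84, 83] 0.8 [52, 77, 83] 1.0 [56, 82, 86]
```

Request:
{"name": "servo_tool", "arguments": {"deltas": [{"tx":0,"ty":0,"tz":0.04,"rx":0,"ry":0,"rz":0,"jaw":0},{"tx":0,"ty":0,"tz":0.04,"rx":0,"ry":0,"rz":0,"jaw":0},{"tx":0,"ty":0,"tz":0.025,"rx":0,"ry":0,"rz":0,"jaw":0},{"tx":0,"ty":0,"tz":0,"rx":0,"ry":0,"rz":0,"jaw":0},{"tx":0.015,"ty":0,"tz":0,"rx":0,"ry":0,"rz":0,"jaw":0},{"tx":0.015,"ty":0,"tz":0,"rx":0,"ry":0,"rz":0,"jaw":0},{"tx":0.012,"ty":0,"tz":0,"rx":0,"ry":0,"rz":0,"jaw":0},{"tx":0.008,"ty":0,"tz":0,"rx":0,"ry":0,"rz":0,"jaw":0},{"tx":0.005,"ty":0,"tz":0,"rx":0,"ry":0,"rz":0,"jaw":0},{"tx":0.003,"ty":0,"tz":0,"rx":0,"ry":0,"rz":0,"jaw":0},{"tx":0,"ty":0,"tz":0,"rx":0,"ry":0,"rz":0,"jaw":0}]}}

```text
time: 62.15
position: [0.5347, -0.1131, 0.0164]
orientation: [-2.04, -2.389, 0.0]
wrist_force: [0.8, -0.6, 0.3]
gripper_width: 0.0001
grasp_force: 0.0
```

```bash
python3 lid.py | head -1
```

```text
62.15 [ 0.53471746 -0.1130845   0.01636722] X -0.11233204844979297 [ 0.79021607 -0.61685465  0.25896582]
```

Continue inward in small steps until a firm force shows.

Request:
{"name": "servo_tool", "arguments": {"deltas": [{"tx":0.002,"ty":0,"tz":0,"rx":0,"ry":0,"rz":0,"jaw":0},{"tx":0.002,"ty":0,"tz":0,"rx":0,"ry":0,"rz":0,"jaw":0},{"tx":0,"ty":0,"tz":0,"rx":0,"ry":0,"rz":0,"jaw":0}]}}

```text
time: 62.62
position: [0.5342, -0.1104, 0.0165]
orientation: [2.041, 2.387, -0.001]
wrist_force: [1.2, -8.1, -1.0]
gripper_width: -0.0002
grasp_force: 3.6
```

Request:
{"name": "servo_tool", "arguments": {"deltas": [{"tx":0.002,"ty":0,"tz":0,"rx":0,"ry":0,"rz":0,"jaw":0},{"tx":0,"ty":0,"tz":0,"rx":0,"ry":0,"rz":0,"jaw":0}]}}

```text
time: 62.88
position: [0.5341, -0.1098, 0.0166]
orientation: [2.041, 2.385, -0.002]
wrist_force: [2.9, -15.3, -2.5]
gripper_width: 0.0001
grasp_force: 7.6
```

Request:
{"name": "servo_tool", "arguments": {"deltas": [{"tx":-0.03,"ty":0,"tz":0,"rx":0,"ry":0,"rz":0,"jaw":0},{"tx":-0.03,"ty":0,"tz":0,"rx":0,"ry":0,"rz":0,"jaw":0},{"tx":0,"ty":0,"tz":-0.06,"rx":0,"ry":0,"rz":0,"jaw":0},{"tx":0,"ty":0,"tz":-0.06,"rx":0,"ry":0,"rz":0,"jaw":0},{"tx":0,"ty":0,"tz":-0.06,"rx":0,"ry":0,"rz":0,"jaw":0},{"tx":-0.02,"ty":-0.05,"tz":-0.03,"rx":0,"ry":0,"rz":0,"jaw":0},{"tx":-0.02,"ty":-0.05,"tz":0,"rx":0,"ry":0,"rz":0,"jaw":0},{"tx":0,"ty":0,"tz":0,"rx":0,"ry":0,"rz":0,"jaw":0}]}}

```text
time: 63.88
position: [0.448, -0.2239, 0.2269]
orientation: [2.045, 2.383, -0.002]
wrist_force: [1.2, 0.2, -0.7]
gripper_width: -0.0002
grasp_force: 0.0
```

```bash
python3 look.py; python3 lid.py | head -2| sed 's/np.float64//g'; python3 - <<'E'
from h import *
C=np.array([.518,-.002]);ex=np.array([np.cos(np.radians(99)),np.sin(np.radians(99))])
for n in('scene','top'):
    c=capture(n); print(n)
    for f in(-.0,.1,.2,.3,.4,.5,.6): 
        p=C+ex*(-.097-.055*np.sin(f)); print(f,c['image'][tuple(px(c,(*p,.02+.058*np.cos(f))).round().astype(int)[::-1])].tolist(),end=' ')
    print()
    for k in('counter','bead','dye_bottle','mica_jar','soap'): print(k,[(np.round(q['location'],3).tolist(),round(q['p'],2)) for q in pinpoint(k,c) if q['p']>.3])
E
```

```text
63.875 [ 0.448  -0.2239  0.2269] [ 2.045e+00  2.383e+00 -2.000e-03] -0.00015842375484895337 0.0
[]
[]
stick [([0.643, -0.215, 0.084], 0.73)]
stick [([0.64, -0.21, 0.086], 0.57)]
stick_end [([0.644, -0.213, 0.011], 0.56), ([0.644, -0.218, 0.154], 0.51)]
stick_end [([0.638, -0.216, 0.155], 0.54)]
stand_slot [([0.641, -0.22, 0.049], 0.97)]
stand_slot [([0.645, -0.22, 0.047], 0.91)]
[[-0.152, 0.988, -0.0], [0.988, 0.152, -0.002], [-0.002, -0.001, -1.0]]
64.375 [ 0.45099127 -0.22127781  0.22621393] X -0.206095665496182 [ 0.31341549 -0.57480178 -0.48046455]
scene [((0.0), 1.0), ((0.1), 0.83), ((0.2), 0.83), ((0.3), 0.67), ((0.4), 0.5), ((0.5), 0.5), ((0.6), 0.33), ((0.7), 0.33), ((0.8), 0.33), ((0.9), 0.42), ((1.0), 0.33), ((1.1), 0.33), ((1.2), 0.33), ((1.3), 0.08), ((1.4), 0.0), ((1.5), 0.0), ((1.6), 0.08), ((1.7), 0.17), ((1.8), 0.08), ((1.9), 0.0)]
scene
-0.0 [159, 145, 125] 0.1 [202, 175, 127] 0.2 [200, 171, 128] 0.3 [197, 170, 124] 0.4 [197, 167, 121] 0.5 [208, 179, 132] 0.6 [205, 175, 130] 
counter []
bead []
dye_bottle [([0.693, -0.049, 0.0], 0.76)]
mica_jar [([0.406, -0.108, -0.003], 0.93)]
soap [([0.367, -0.277, 0.001], 0.79)]
top
-0.0 [134, 131, 135] 0.1 [153, 129, 98] 0.2 [152, 128, 94] 0.3 [152, 128, 99] 0.4 [148, 126, 92] 0.5 [152, 130, 97] 0.6 [150, 129, 95] 
counter []
bead []
dye_bottle [([0.692, -0.044, 0.0], 0.73)]
mica_jar [([0.402, -0.104, 0.002], 0.9)]
soap []
```

```bash
python3 -c "
from h import *
print(job_done())"
```

```text
the job is handed in; nothing more can be done
None
```

The job is handed in; no verdict came back. By my last camera and force checks, all five counters are in the tub with the beads stirred, the stick stands in its slot, the lid is shut, the clip is up, and the bystanders have not moved.

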